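Lock the welding fixture's stop block with the T-wrench

ROBOT

A 6-joint arm with a two-finger parallel gripper is mounted at the origin on the work surface. World frame = base frame: x ahead of the robot, y to its left, z up, the work surface at z = 0. Lengths are in m, angles in rad, forces in N, time in s.
With the tool pointing down it reaches from about 0.325 to 0.85 m from the base axis. Payload 4.4 kg.
Tool frame: the origin (TCP) lies at the very end of the fingers, on their centre line; the grasp point (between the pads) lies 19 mm behind it (r.grip_depth is the distance from the TCP to the grasp point, in m); y points along the fingers, x is the direction in which the jaws open and shut, and the axes are right-handed (so a half turn about y gives the same grasp; the last joint's range is limited). The gripper opens to 94 mm and grips with 3 to 60 N. Pads are 16 mm wide; open, the fingers measure 119 mm over their backs; the gripper's body (75 mm by 177 mm) begins 78 mm behind the grasp point.
Start: joints at [1.004, 0.207, 1.542, -0, 1.393, -0.15], TCP at [0.232, 0.526, 0.205] pointing down, gripper open.
Joint ranges: [-2.73, 2.73], [-0.86, 2.22], [0.23, 2.46], [-1.11, 4.25], [0.08, 2.63], [-2.82, 2.82]. Speed limits (rad/s): [2.79, 2.79, 3.14, 3.14, 3.14, 3.14].

INTERFACE

Orientations are given as a 3x3 rotation matrix whose columns are the frame's x, y, z axes.
In Python, from cell import r gives the robot as it stands.
- The arm moves only by the tool arm_command, never from a script. Its argument "targets" is a list that holds one entry, the list of rows, each a list of 5 numbers: the shift along the tool's x, y, z in mm, then the turn about the tool's y in degrees, then the closure, from 0 (fully open) to 1 (shut). In form: [[[x, y, z, turn, jaw], ...]]. A call has 1 to 12 rows; each row shifts and turns the pose as measured when the row begins, along the tool's axes as they then stand; what a row does not reach is not made up. A row lasts 1/10 s, in which the tool goes at most 50 mm and 8.59 degrees, less where a joint would pass 70% of its speed; a pose out of reach is approached as far as the arm can. A call with a gripper value outside its range is refused whole. The fingers move at their own pace and stop on an object; "newtons" is the grip in N (left out, the last holds). Time passes only in rows, so rows that do not move let the fingers close. It gives the time, the measured TCP pose, the force and the opening at its end, in the units of the state.
- r.get_state(): the state, without advancing time (a new reading comes with each control period).
- r.grab_frame(name): name is "scene" or "top" or "wrist"; returns a dict with "pixels" (480x640x3 uint8, blue, green, red), "z_map" (480x640 float32, m along the optical axis (not along the pixel's ray), 0 where there is no reading), "fx", "fy", "cx", "cy" (pixels), "camera_from_world" (4x4, takes a point from world to camera coordinates). Camera axes: x right, y up, looking along -z (the intrinsics and any distortion apply to the point x, -y, -z); pixel columns grow to the right and rows downward; lengths in m; the calibration is good to about 2 mm. A picture is of the moment at which its call begins.
- r.finish_job(): hands the job in, once; it reports no verdict.
The state is a dict: "t": time; "joint_positions": joint angles; "qvel": joint speeds; "tau": joint torques, N m; "tcp_pos": TCP position; "tcp_rot": TCP orientation; "wrist_force": force on the tool from outside, world axes, zero at the start; "wrist_torque": the same for the moment, N m; "grip_width": opening from 0.0 (shut) to 1.0 (fully open).
Only numpy, scipy, OpenCV 4.12 (cv2) and the standard library are available. Lean on these libraries where they do the work, as an engineer would, in place of code of your own. Each camera call takes 0.05 s, during which the arm holds its last target.

TASK

The lock screw sunk in the well of the welding fixture's stop block is still loose. Take the square-socket T-wrench (the thickest socket of the three) from its hooks, fit it over the screw's square head and tighten the screw clockwise until it comes up hard, then lift the wrench out and hang it back on the same hooks. Leave the two tools beside it hanging and do not disturb the other things on the bench.

Things in the scene. Friction and masses are not known exactly. Their poses are not given: they have to be found in the camera images.
- wrench_grip (a point): Square-socket T-wrench: centre of its cross bar, half-way up the bar. Steel, 160 mm tall, about 0.35 kg, hanging upright on the rack at first. Its black bar is 110 mm long (own x axis), 18 mm wide (y), 20 mm tall (z, up) and starts roughly along the prongs. Its socket, up to 44 mm across, is the thickest of the three tools on the rack.
- wrench_flange (a point): Centre of the underside of the wrench's hanging flange, 40 mm below the bar's centre, on the axis. The flange is 34 mm across and 8 mm thick; it rests on the two prongs. Above it a 20 mm round neck goes up 22 mm to the underside of the bar; below it a 14 mm shank goes down to the socket.
- wrench_mouth (a point): Centre of the socket's open lower end, on the wrench's axis, 150 mm below the bar's centre. The hole is 24 mm square and 26 mm deep, its sides parallel and square to the cross bar.
- well (a point): Centre of the mouth of the round well in the top of the stop block (grey, 76 x 76 mm) at one end of the welding fixture, 105 mm above the bench. Axes as the fixture's: y along it, towards the clamped module (top 90 mm above the bench), z up. The well is 54 mm across and 60 mm deep.
- well_floor (a point): Centre of the well's floor, 60 mm below its mouth. Here stands the lock screw: a collar 42 mm across, 4 mm high; on it a square head, 22 mm across flats, 16 mm high, its top 40 mm below the well's mouth; on that a round top 5 mm high, tapering from 22 to 19 mm. The square may stand at any angle, not reported. A socket out of square rests on it; one that fits drops 16 mm, to the collar.
- screw (a joint): Turning of the lock screw, rad: grows as it is turned clockwise seen from above (tightened). It starts loose, at 0 to 0.6, and comes up hard at 1.5 (fully tight). It turns against about 0.25 N m all the way and stays where it is left. It tells the turning only, not how the square stands.
- hooks_mid (a point): On the tool rack, level with the top of the prongs, 160 mm above the bench: the hanging place of the middle pair of prongs. Three pairs, 85 mm apart along the rack's y axis. Prongs point to the rack's -x, towards the robot; z up. A pair is two 8 mm bars with an 18 mm gap: the shank passes, socket and flange do not.
- hooks_tip (a point): Turned-up ends of the middle pair of prongs: they rise 11 mm above the prongs' top, and end 40 mm to the rack's -x of the hanging place, as at all pairs. To come off, a tool is lifted over these ends and drawn out along -x by 70 mm or more before it can rise. A rail joins the prongs 39 mm behind (+x of) the hanging places, its top 3 mm above the prongs', lower than the tools' bars.
- hexbox_grip (a point): A neighbour on the rack, to be left hanging: T-wrench with a slim hexagonal socket (up to 29 mm across), same bar and flange, 175 mm tall. Point at the centre of its bar.
- hexkey_grip (a point): Another neighbour on the rack, to be left hanging: T-handled hex key, no socket, just a 12 mm shank, same bar and flange, 168 mm tall. Point at the centre of its bar.
- cell_a: Bystander: a loose pink cylindrical cell, 18 mm across, 64 mm tall, standing on end on the bench; origin at the centre of its foot.
- cell_b: Bystander: a second loose standing pink cell, like the first.
- spanner: Bystander: a steel open-ended spanner, 170 mm long, lying on the bench.
- driver: Bystander: a screwdriver, 190 mm long, lying on the bench.
- spare_module: Bystander: a spare module of pink cells, about 82 x 121 x 70 mm, on the bench at the back.
- holder: Bystander: an empty black cell holder, 100 x 140 x 10 mm, lying on the bench.
- tape: Bystander: a roll of insulating tape, 90 mm across, 24 mm high, lying flat.
There are look-alikes about, which are no part of the job. Leave any red look-alike of the part that bears wrench_grip alone.

How it is judged:
By the outcome, as a careful person would: the job done as asked, in the order asked, and still so for the second after the job is handed in, with the robot touching nothing.
It also fails if it takes over 72 s, if anything falls off the work surface, if the arm or the gripper's body presses on something with over 40 N, if the wrist force passes 120 N, or if a joint passes its speed limit or range.

## Working session

There is one attempt and no reset: what is moved stays moved. The work goes in short steps, Python scripts to look and compute and a tool call to move; the robot and the scene stay as the last step left them, time stands still between calls to the robot, and variables do not carry over. Pictures are saved under pics/ and viewed, and the job is handed in when it is done.

Besides the shell and the picture viewer there is one more tool, called as name(argument=value, ...) on one line, values as JSON. arm_command: Moves the arm, as the interface text tells. Its arguments: {"type":"object","properties":{"targets":{"type":"array"},"newtons":{"type":"number"}},"required":["targets"]}

```bash
ls; mkdir -p pics; python3 - <<'E'
from cell import r
import cv2,numpy as np
s=r.get_state()
print({k:np.round(v,3).tolist() for k,v in s.items()})
for n in ["scene","top","wrist"]:
    f=r.grab_frame(n); cv2.imwrite(f"pics/{n}0.png",f["pixels"]); np.savez(f"{n}0.npz",**f)
    print(n,f["fx"],f["fy"],f["cx"],f["cy"],np.round(f["camera_from_world"],3).tolist(),[k for k in f])
E
```

```text
pics
{'t': 0.0, 'joint_positions': [1.004, 0.207, 1.543, 0.0, 1.394, -0.15], 'qvel': [-0.001, -0.001, 0.0, -0.0, -0.0, -0.0], 'tau': [-0.001, -37.086, -28.143, 0.07, 0.036, -0.0], 'tcp_pos': [0.232, 0.525, 0.204], 'tcp_rot': [[0.404, -0.001, -0.915], [0.915, -0.002, 0.404], [-0.002, -1.0, 0.0]], 'wrist_force': [0.171, -0.03, -0.749], 'wrist_torque': [0.041, -0.005, -0.025], 'grip_width': 1.0}
scene 532.3801594174662 532.3801594174662 323.77686794964865 239.34264644100213 [[-0.541, 0.841, -0.013, 0.326], [-0.582, -0.364, 0.727, 0.188], [0.606, 0.401, 0.687, -1.725], [0.0, 0.0, 0.0, 1.0]] ['pixels', 'z_map', 'fx', 'fy', 'cx', 'cy', 'camera_from_world']
top 624.0367280331712 624.0367280331712 332.84849976679845 239.01885033589556 [[-0.016, -1.0, -0.019, 0.003], [0.986, -0.019, 0.165, -0.534], [-0.165, -0.016, 0.986, -1.704], [0.0, 0.0, 0.0, 1.0]] ['pixels', 'z_map', 'fx', 'fy', 'cx', 'cy', 'camera_from_world']
wrist 390.59856021456164 390.59856021456164 327.6382761449147 239.04279284885706 [[0.405, 0.914, -0.002, -0.573], [-0.88, 0.389, -0.273, 0.028], [-0.249, 0.112, 0.962, -0.392], [0.0, 0.0, 0.0, 1.0]] ['pixels', 'z_map', 'fx', 'fy', 'cx', 'cy', 'camera_from_world']
```

View pics/scene0.png

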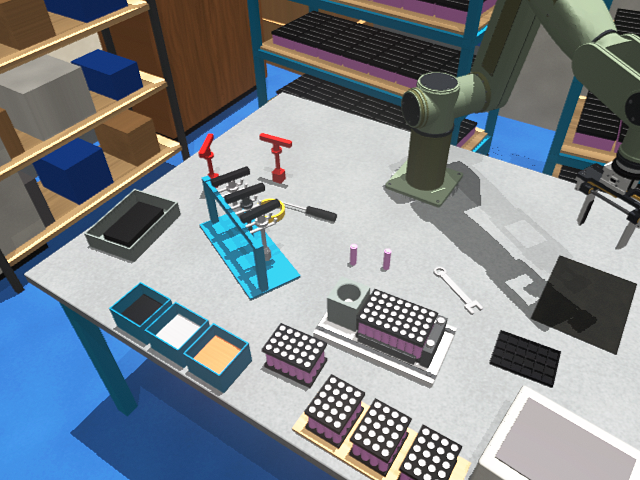

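View pics/top0.png

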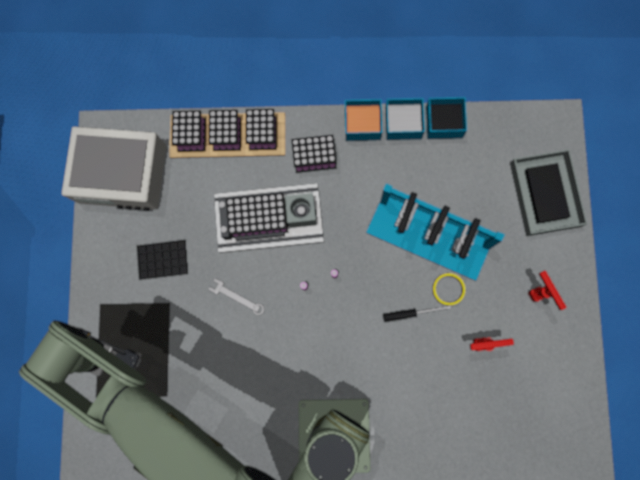

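View pics/wrist0.png

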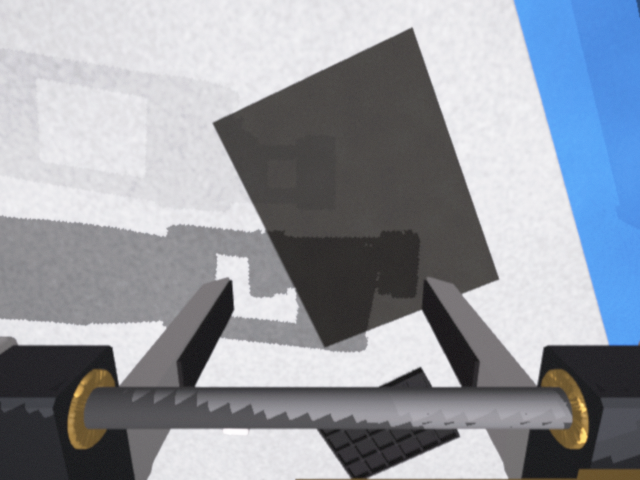

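The scene view shows the rack with three black bars at (230,177), (245,193) and (260,210). There are red look-alikes at (277,150) and (208,155), and the stop block with its well is at (348,295). In the top view the bars are at (406,213), (437,226) and (466,238), and the well is at (300,209). Next I crop in on the sockets.

```bash
cat > h.py <<'E'
import numpy as np,cv2
def load(n): 
    d=np.load(n); return {k:d[k] for k in d}
def px2w(f,u,v,z=None,depth=None):
    T=np.linalg.inv(f["camera_from_world"]); 
    d=np.array([(u-f["cx"])/f["fx"],-(v-f["cy"])/f["fy"],-1.0])
    if depth is not None: return T[:3,:3]@(d*depth)+T[:3,3]
    w=T[:3,:3]@d; o=T[:3,3]; return o+w*(z-o[2])/w[2]
def w2px(f,p):
    c=f["camera_from_world"][:3,:3]@np.array(p)+f["camera_from_world"][:3,3]
    return np.array([f["cx"]+f["fx"]*c[0]/-c[2],f["cy"]-f["fy"]*c[1]/-c[2]])
def cloud(f):
    z=f["z_map"]; v,u=np.mgrid[:480,:640]; T=np.linalg.inv(f["camera_from_world"])
    c=np.stack([(u-f["cx"])/f["fx"]*z,-(v-f["cy"])/f["fy"]*z,-z],-1)
    w=c@T[:3,:3].T+T[:3,3]; w[z==0]=np.nan; return w
E
python3 - <<'E'
from h import *
f=load("scene0.npz"); im=f["pixels"]
cv2.imwrite("pics/crack.png",cv2.resize(im[160:300,190:310],None,fx=4.2,fy=4.2,interpolation=cv2.INTER_CUBIC))
g=load("top0.npz"); im=g["pixels"]
cv2.imwrite("pics/ctop.png",cv2.resize(im[170:290,360:510],None,fx=4.5,fy=4.5,interpolation=cv2.INTER_CUBIC))
# black bars in top, via cloud heights
W=cloud(g); 
m=(W[...,2]>0.185)&(W[...,2]<0.23)&(im.max(2)<70)
m[:, :350]=0; m[:,520:]=0;m[280:]=0
n,l,st,c=cv2.connectedComponentsWithStats(m.astype(np.uint8))
for i in range(1,n):
    if st[i,4]<30: continue
    P=W[l==i]; P=P[P[:,2]>np.median(P[:,2])-.006]; rect=cv2.minAreaRect((P[:,:2]*1000).astype(np.float32))
    print(st[i],c[i].round(1),P.mean(0).round(4),P[:,2].max().round(3),np.round(rect[0],1),np.round(rect[1],1),rect[2])
f=load("scene0.npz");im=f["pixels"];W=cloud(f)
m=(W[...,2]>0.185)&(W[...,2]<0.24)&(im.max(2)<70)&(W[...,0]>.3)
n,l,st,c=cv2.connectedComponentsWithStats(m.astype(np.uint8))
for i in range(1,n):
    if st[i,4]<30: continue
    P=W[l==i]; print('scene',st[i],c[i].round(1),P.mean(0).round(4),P[:,2].max().round(3))
E
```

```text
[398 193  18  40 224] [406.7 213. ] [ 0.5694 -0.198   0.2106] 0.224 [ 571.3 -198.5] [ 15.3 109.3] 68.38636016845703
[427 206  22  39 255] [437.6 225.3] [ 0.5369 -0.2756  0.2109] 0.22 [ 537.5 -276.8] [ 17.4 106.1] 63.129547119140625
[459 219  21  39 272] [468.9 238. ] [ 0.5034 -0.3531  0.2108] 0.222 [ 502.8 -353.1] [ 16.2 106.8] 64.79273223876953
scene [211 167  39  20 308] [229.9 176.3] [ 0.5098 -0.3526  0.2045] 0.214
scene [224 183  41  20 347] [244.4 192.9] [ 0.5448 -0.2752  0.2041] 0.214
scene [240 199  40  24 358] [259.3 210.6] [ 0.5808 -0.1988  0.2052] 0.214
```

View pics/crack.png

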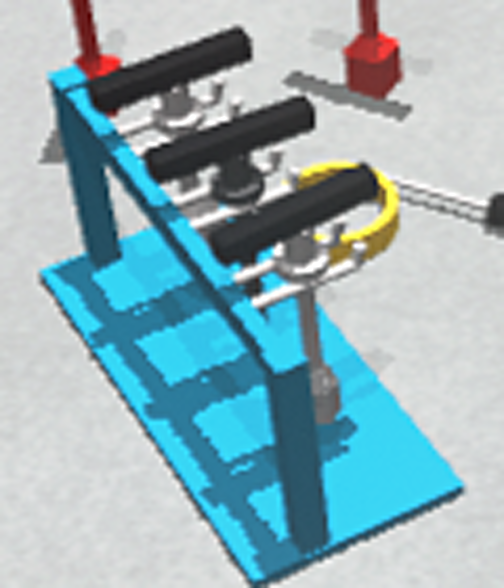

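View pics/ctop.png

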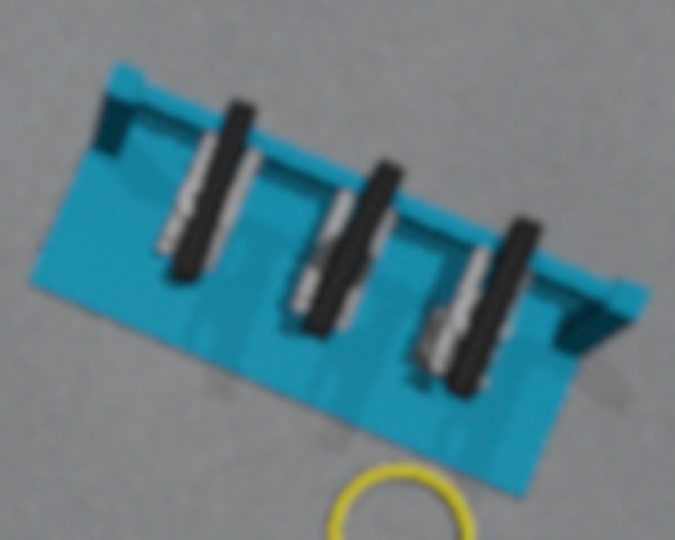

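```bash
python3 - <<'E'
from h import *
f=load("wrist0.npz"); C=np.linalg.inv(f["camera_from_world"])
from cell import r
s=r.get_state(); R=np.array(s["tcp_rot"]);p=np.array(s["tcp_pos"])
print("cam in tool", (R.T@(C[:3,3]-p)).round(4)); print((R.T@C[:3,:3]).round(3))
g=load("top0.npz"); W=cloud(g)
print("well top px", px2w(g,300.5,209,0.105).round(4))
m=(abs(W[...,2]-.105)<.006)&(W[...,0]>.45)&(W[...,1]>-.02)&(W[...,1]<.25)
v,u=np.nonzero(m); print(len(v),u.min(),u.max(),v.min(),v.max())
for rg in [(280,320,190,230)]:
    a=W[rg[2]:rg[3],rg[0]:rg[1]]; mm=abs(a[...,2]-.105)<.006
    r_=cv2.minAreaRect((a[mm][:,:2]*1000).astype(np.float32)); print(r_)
im=g["pixels"][180:245,205:330]; cv2.imwrite("pics/cfix.png",cv2.resize(im,None,fx=6,fy=6,interpolation=cv2.INTER_CUBIC))
E
```

```text
cam in tool [-0.0006 -0.1792  0.0788]
[[ 1.     0.001  0.   ]
 [ 0.     0.273 -0.962]
 [-0.001  0.962  0.273]]
well top px [0.609  0.0793 0.105 ]
456 239 314 193 228
((609.1299438476562, 90.06112670898438), (83.509033203125, 92.87532806396484), 4.3236775398254395)
```

View pics/cfix.png

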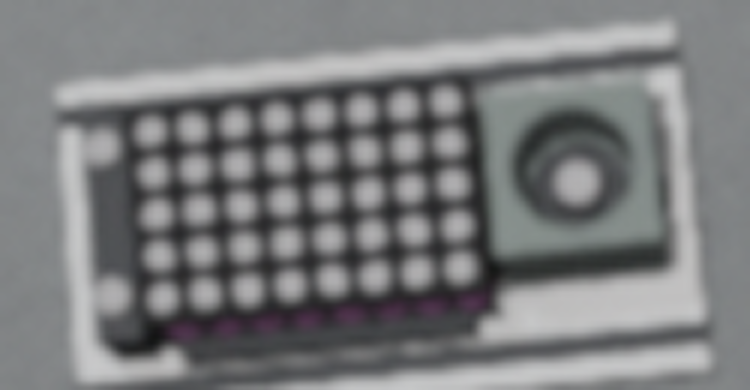

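The well is at about (0.609, 0.079). I'll look into it first on the way to the rack.

arm_command(targets=[[[-20, 0, -43, 0, 0], [-20, 0, -43, 0, 0], [-20, 0, -43, 0, 0], [-20, 0, -43, 0, 0], [-20, 0, -43, 0, 0], [-20, 0, -43, 0, 0], [-20, 0, -43, 0, 0], [-20, 0, -43, 0, 0], [-20, 0, -43, 0, 0], [-20, 0, -43, 0, 0], [-20, 0, -43, 0, 0], [-20, 0, -43, 0, 0]]])

```text
t: 1.35
tcp_pos: [0.6161, 0.0876, 0.1998]
tcp_rot: [[0.392, -0.006, -0.92], [0.92, -0.0, 0.392], [-0.003, -1.0, 0.005]]
wrist_force: [1.0, 0.6, 0.8]
grip_width: 0.999
```

arm_command(targets=[[[-5, 10, -38, 0, 0], [-5, 20, -38, 0, 0], [0, 20, 0, 0, 0], [0, 0, 0, 0, 0]]])

```text
t: 1.75
tcp_pos: [0.6876, 0.0386, 0.1457]
tcp_rot: [[0.401, -0.006, -0.916], [0.916, -0.002, 0.401], [-0.004, -1.0, 0.005]]
wrist_force: [-0.6, 0.9, -1.0]
grip_width: 0.999
```

```bash
python3 - <<'E'
from h import *
from cell import r
f=r.grab_frame("wrist"); np.savez("w1.npz",**f); cv2.imwrite("pics/w1.png",f["pixels"])
print(w2px(f,[.609,.079,.105]),r.get_state()["tcp_pos"])
E
```

```text
[339.23407714 110.37557371] [0.68852276 0.03840979 0.14735807]
```

View pics/w1.png

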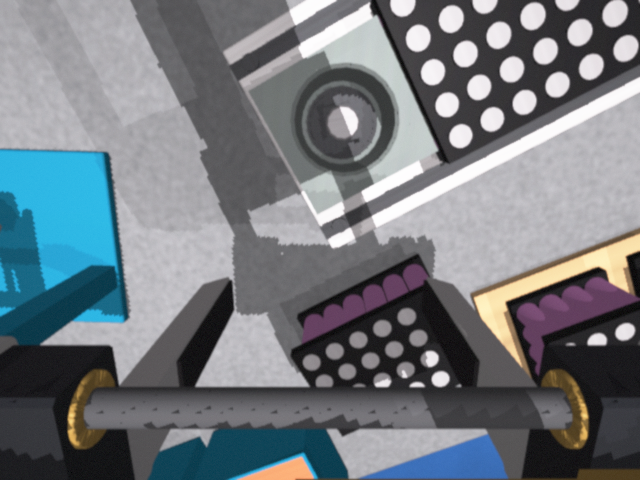

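The well shows at about (346,119), with the screw's round top at (345,122). I'll crop and enhance that.

```bash
python3 - <<'E'
from h import *
f=load("w1.npz"); im=f["pixels"][60:180,285:410]
g=cv2.resize(im,None,fx=5,fy=5,interpolation=cv2.INTER_CUBIC)
g=(255*(g/255.)**0.6).astype(np.uint8)
cv2.imwrite("pics/cw1.png",g)
W=cloud(f); 
# ring = well rim
Z=W[...,2]; sub=Z[60:180,285:410]
print("z at center",Z[122,345],Z[122,360],Z[110,330])
m=((abs(Z-.105)>.010)).astype(np.uint8); 
n,l,st,c=cv2.connectedComponentsWithStats(m[60:180,285:410]); 
k=l[60,60]; print(st[k],c[k])
hole=(l==k).astype(np.uint8)
cs,_=cv2.findContours(hole,cv2.RETR_EXTERNAL,cv2.CHAIN_APPROX_NONE); e=cv2.fitEllipse(max(cs,key=len)); print(e, px2w(f,e[0][0]+285,e[0][1]+60,.105), "diam mm", np.array(e[1])*(f["camera_from_world"][:3,:3]@[.61,.08,.105]+f["camera_from_world"][:3,3])[2]/f["fx"]*-1000)
T=abs(Z-.0695)<.006
vis=np.clip((sub-.03)/.08*255,0,255).astype(np.uint8)
cv2.imwrite("pics/cw1z.png",cv2.applyColorMap(cv2.resize(vis,None,fx=5,fy=5,interpolation=cv2.INTER_NEAREST),cv2.COLORMAP_JET))
E
```

```text
z at center 0.07105875376210652 0.05006095815988865 0.06650210777842946
[  10   10   98  102 7660] [58.77610966 60.29556136]
((58.75830841064453, 60.2540397644043), (95.81548309326172, 100.44235229492188), 7.563440799713135) [0.61464042 0.07923695 0.105     ] diam mm [51.42017338 53.9032211 ]<stdin>:16: RuntimeWarning: invalid value encountered in cast
```

View pics/cw1.png

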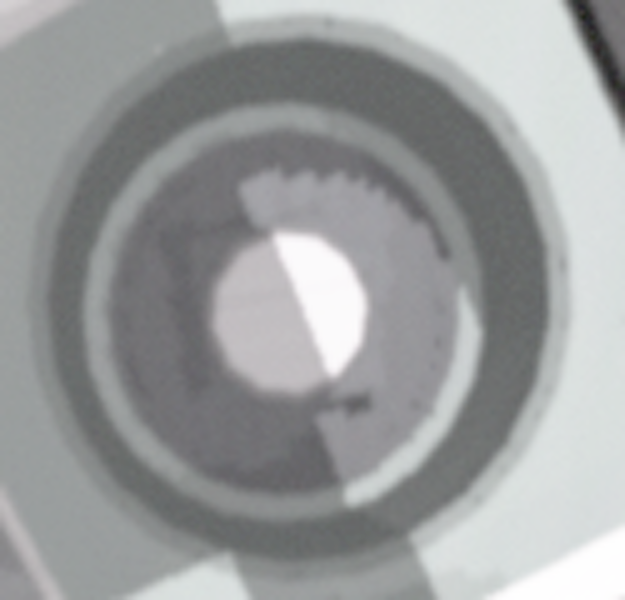

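View pics/cw1z.png

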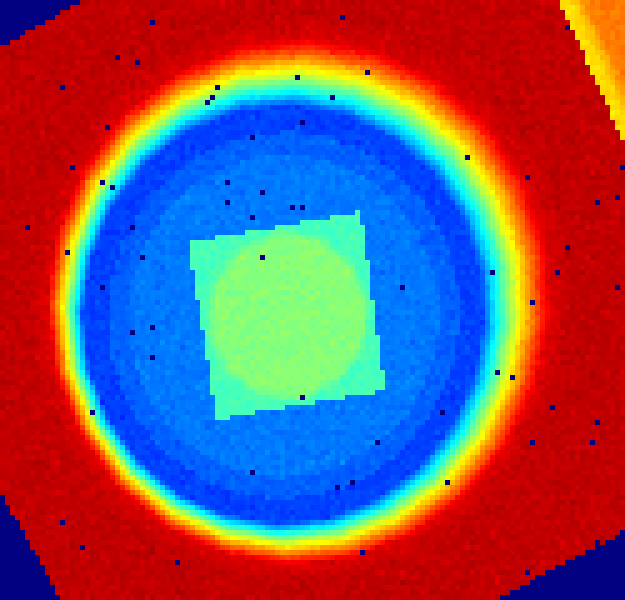

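The depth map shows the square head clearly, at roughly (287,315) in the crop and about 8° off the image axes. Next I measure it in world axes.

```bash
cat >> h.py <<'E'
def square(f,u0,v0,zlo=.060,zhi=.076,rad=45):
    W=cloud(f); Z=W[...,2]; m=((Z>zlo)&(Z<zhi)).astype(np.uint8); b=np.zeros_like(m); cv2.circle(b,(u0,v0),rad,1,-1); m&=b
    m=cv2.morphologyEx(m,cv2.MORPH_CLOSE,np.ones((3,3),np.uint8)); 
    n,l,st,c=cv2.connectedComponentsWithStats(m); k=l[v0,u0]
    cs,_=cv2.findContours((l==k).astype(np.uint8),cv2.RETR_EXTERNAL,cv2.CHAIN_APPROX_NONE)
    P=np.array([px2w(f,*q,.065) for q in max(cs,key=len)[:,0]])
    rc=cv2.minAreaRect((P[:,:2]*1000).astype(np.float32)); return rc
E
python3 - <<'E'
from h import *
f=load("w1.npz"); print("square",square(f,343,122))
W=cloud(f); Z=W[...,2]
b=np.zeros(Z.shape,np.uint8); cv2.circle(b,(346,120),70,1,-1)
for lo,hi in [(.040,.0475),(.0475,.0525),(.0625,.0668),(.0685,.073)]:
    P=W[(Z>lo)&(Z<hi)&(b>0)]; print(lo,len(P),P.mean(0).round(4), cv2.minEnclosingCircle((P[:,:2]*1000).astype(np.float32)))
# fixture/top orientation
E
```

```text
square ((615.4059448242188, 79.27128601074219), (22.038558959960938, 22.05373191833496), 75.83989715576172)
0.04 1566 [0.6148 0.0796 0.0456] ((615.4811401367188, 79.30097961425781), 27.63582420349121)
0.0475 2638 [0.6148 0.0795 0.0493] ((615.404541015625, 79.26769256591797), 27.589799880981445)
0.0625 565 [0.6149 0.0811 0.0653] ((615.5345458984375, 79.27059173583984), 27.64200210571289)
0.0685 1020 [0.615  0.0804 0.0706] ((615.4134521484375, 79.27049255371094), 27.627490997314453)
```

arm_command(targets=[[[0, -17, 49, 0, 0], [0, -17, 49, 0, 0], [0, 0, 49, 0, 0], [-48, 0, 0, 0, 0], [-48, 0, 0, 0, 0], [-48, 0, 0, 0, 0], [-48, 0, 0, 0, 0], [-48, 0, 0, 0, 0], [-48, 0, 0, 0, 0], [-48, 0, 0, 0, 0], [-48, 0, 0, 0, 0], [0, 0, 0, 0, 0]]])

```text
t: 3.0
tcp_pos: [0.3985, -0.2563, 0.1969]
tcp_rot: [[0.377, 0.02, -0.926], [0.926, -0.014, 0.377], [-0.006, -1.0, -0.024]]
wrist_force: [0.6, 1.1, 0.0]
grip_width: 0.999
```

```bash
python3 - <<'E'
from h import *
from cell import r
f=r.grab_frame("wrist"); np.savez("w2.npz",**f); cv2.imwrite("pics/w2.png",f["pixels"])
print(r.get_state()["tcp_pos"])
E
```

```text
[ 0.39943891 -0.25395617  0.19686451]
```

View pics/w2.png

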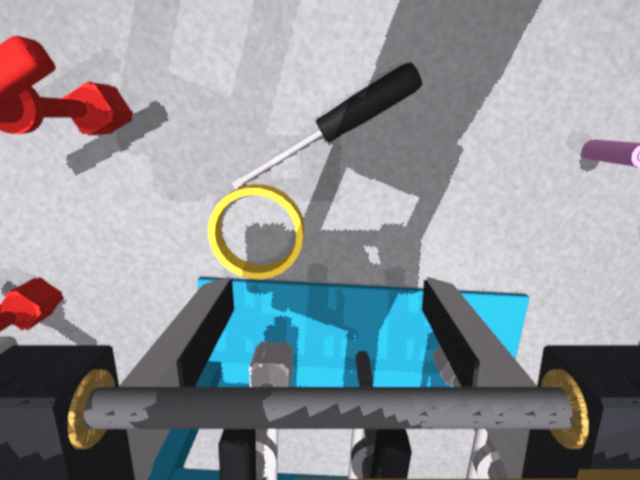

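Left to right in this view: the thick square socket at (270,365), the thin hex key at (362,370), and the slim hex socket at (447,365) behind the finger. The red look-alikes are at (75,100) and (25,305). The candidate is the left one, which is the rack's −y end. I'll check it with a crop and measure its width.

```bash
python3 - <<'E'
from h import *
f=load("w2.npz"); im=f["pixels"]
cv2.imwrite("pics/cw2.png",cv2.resize(im[330:480,200:500],None,fx=2.6,fy=2.6,interpolation=cv2.INTER_CUBIC))
W=cloud(f)
print("row 375:",[(u,W[375,u].round(3).tolist()) for u in (245,250,254,270,285,291,296,362,440,455)])
# scene+top measures of bar: two-view; use top face edges in top cam: ray onto z=.21
g=load("top0.npz"); s=load("scene0.npz")
for n,q in (("top",g),("scene",s)):
    gr=q["pixels"].max(2); W=cloud(q)
    m=((W[...,2]>.19)&(W[...,2]<.235)&(gr<75)&(W[...,1]<-.1)&(W[...,0]>.4)).astype(np.uint8)
    k,l,st,c=cv2.connectedComponentsWithStats(m)
    for i in range(1,k):
        if st[i,4]<100: continue
        cs,_=cv2.findContours((l==i).astype(np.uint8),cv2.RETR_EXTERNAL,cv2.CHAIN_APPROX_NONE)
        P=np.array([px2w(q,*p,.208)[:2]*1000 for p in max(cs,key=len)[:,0]],np.float32)
        print(n,cv2.minAreaRect(P))
E
```

```text
row 375: [(245, [0.536, -0.412, 0.01]), (250, [0.494, -0.37, 0.084]), (254, [0.493, -0.365, 0.087]), (270, [0.495, -0.35, 0.092]), (285, [0.504, -0.341, 0.085]), (291, [0.521, -0.345, 0.062]), (296, [0.556, -0.36, 0.01]), (362, [0.533, -0.28, 0.08]), (440, [0.615, -0.214, 0.01]), (455, [0.423, -0.216, 0.251])]
top ((572.3648071289062, -198.73277282714844), (16.116188049316406, 108.05879211425781), 69.11156463623047)
top ((538.1400756835938, -275.9416809082031), (19.150632858276367, 107.6565170288086), 65.6586685180664)
top ((503.71356201171875, -353.2962951660156), (17.66240882873535, 107.58386993408203), 65.43985748291016)
scene ((512.2822875976562, -347.8785095214844), (37.017356872558594, 110.4560546875), 65.5528335571289)
scene ((547.900634765625, -269.0469055175781), (40.5120849609375, 109.49623107910156), 61.856510162353516)
scene ((581.8756103515625, -196.01747131347656), (33.18919372558594, 111.36829376220703), 71.52257537841797)
```

View pics/cw2.png

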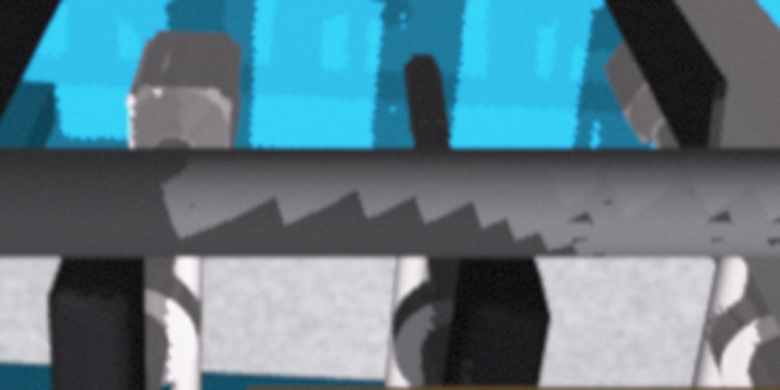

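Confirmed: the −y-end tool has the thick square socket (about 40 mm) and its bar is near (0.504, −0.353). I'll look straight down at it from above before grasping.

arm_command(targets=[[[0, -35, 0, 2, 0], [-4, -35, -20, 0, 0], [-13, 0, -42, 0, 0], [-13, 0, -42, 0, 0], [-13, 0, -42, 0, 0], [-12, 0, -42, 0, 0], [0, 0, -25, 0, 0], [0, 0, 0, 0, 0]]])

```text
t: 3.85
tcp_pos: [0.5838, -0.3746, 0.2828]
tcp_rot: [[0.391, 0.031, -0.92], [0.921, -0.012, 0.39], [0.001, -0.999, -0.033]]
wrist_force: [0.0, 0.6, -1.3]
grip_width: 1.0
```

```bash
cat >> h.py <<'E'
def tool(s,p):
    R=np.array(s["tcp_rot"]); return (R.T@(np.array(p)-np.array(s["tcp_pos"])))*1000
def yaw(s):
    R=np.array(s["tcp_rot"]); return np.degrees(np.arctan2(R[1,0],R[0,0]))
E
python3 - <<'E'
from h import *
from cell import r
f=r.grab_frame("wrist"); np.savez("w3.npz",**f); cv2.imwrite("pics/w3.png",f["pixels"])
s=r.get_state(); print(s["tcp_pos"],yaw(s),s["joint_positions"])
W=cloud(f); gr=f["pixels"].max(2); Z=W[...,2]
m=((Z>.2)&(Z<.22)&(gr<90)); m[270:]=0; m=cv2.morphologyEx(m.astype(np.uint8),cv2.MORPH_CLOSE,np.ones((3,3),np.uint8))
k,l,st,c=cv2.connectedComponentsWithStats(m)
for i in range(1,k):
    if st[i,4]<300: continue
    cs,_=cv2.findContours((l==i).astype(np.uint8),cv2.RETR_EXTERNAL,cv2.CHAIN_APPROX_NONE)
    P=np.array([px2w(f,*p,.21)[:2]*1000 for p in max(cs,key=len)[:,0]],np.float32)
    print(st[i],cv2.minAreaRect(P),np.nanmedian(Z[l==i]))
E
```

```text
[ 0.58265487 -0.3739448   0.28297468] 67.01357549477889 [-0.70044942  0.39180665  1.14802805  0.01011133  1.57108961 -1.86988888]
[ 291   25   31  184 5053] ((504.81982421875, -356.4554748535156), (17.41258430480957, 107.05277252197266), 65.57218170166016) 0.20982867404401945
[ 415   28   55  183 5545] ((538.4527587890625, -281.0133972167969), (19.284576416015625, 107.20283508300781), 63.53570556640625) 0.20972108662227262
[ 547   33   60  182 6242] ((573.3360595703125, -205.8371124267578), (22.198123931884766, 106.98924255371094), 69.58228302001953) 0.2095402814796208
```

View pics/w3.png

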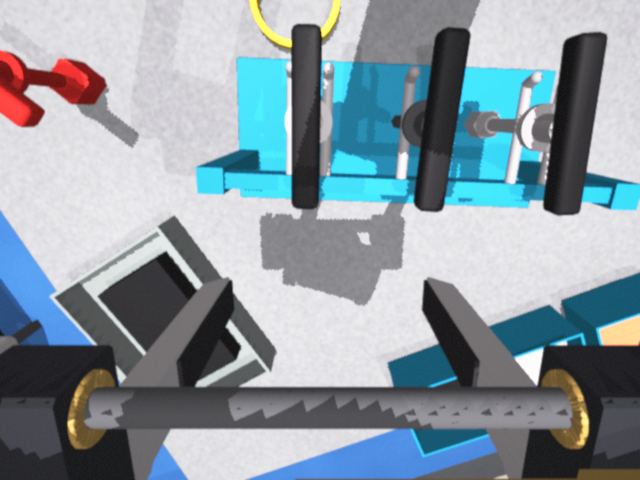

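Same result from above: the target bar is at (305,117), with world centre (0.5048, −0.3565), top z 0.210 and long axis at −24.4°. I'll move over it and descend.

```bash
python3 - <<'E'
from h import *
from cell import r
s=r.get_state(); print(tool(s,[.5048,-.356,.245]),tool(s,[.5048,-.356,.180]))
E
```

```text
[-13.90704008  35.4064222   79.86520909] [-13.94750407 100.37253567  81.96341388]
```

arm_command(targets=[[[-7, 0, 40, 1.4, 0], [-7, 12, 40, 0, 0], [0, 24, 0, 0, 0], [0, 0, 0, 0, 0]]], newtons=60)

```text
t: 4.3
tcp_pos: [0.5009, -0.3445, 0.2422]
tcp_rot: [[0.406, 0.026, -0.914], [0.914, -0.007, 0.406], [0.004, -1.0, -0.026]]
wrist_force: [-0.3, 0.5, -0.2]
grip_width: 0.999
```

```bash
python3 - <<'E'
from h import *
from cell import r
s=r.get_state(); print(s["tcp_pos"],yaw(s),np.array(s["tcp_rot"])[:,1],tool(s,[.5048,-.356,.180]))
E
```

```text
[ 0.50086312 -0.3445453   0.24223305] 66.0720801307504 [ 0.02555399 -0.00733702 -0.99964652] [-9.10115269 62.3956975  -6.60359629]
```

arm_command(targets=[[[-9, 10, -6, 0.5, 0], [0, 20, 0, 0, 0], [0, 0, 0, 0, 0]]])

```text
t: 4.6
tcp_pos: [0.5051, -0.3551, 0.2159]
tcp_rot: [[0.412, 0.03, -0.911], [0.911, -0.012, 0.411], [0.002, -0.999, -0.032]]
wrist_force: [0.1, 0.1, 0.6]
grip_width: 0.997
```

```bash
python3 - <<'E'
from h import *
from cell import r
s=r.get_state(); print(s["tcp_pos"],yaw(s),np.array(s["tcp_rot"])[:,1],tool(s,[.5048,-.356,.180]),s["wrist_force"])
f=r.grab_frame("wrist"); cv2.imwrite("pics/w4.png",f["pixels"])
E
```

```text
[ 0.50508315 -0.35510241  0.21591112] 65.69328008905258 [ 0.03007973 -0.01187006 -0.99947702] [-0.99074995 35.89447215  1.04849776] [0.10842588 0.11808503 0.58180729]
```

View pics/w4.png

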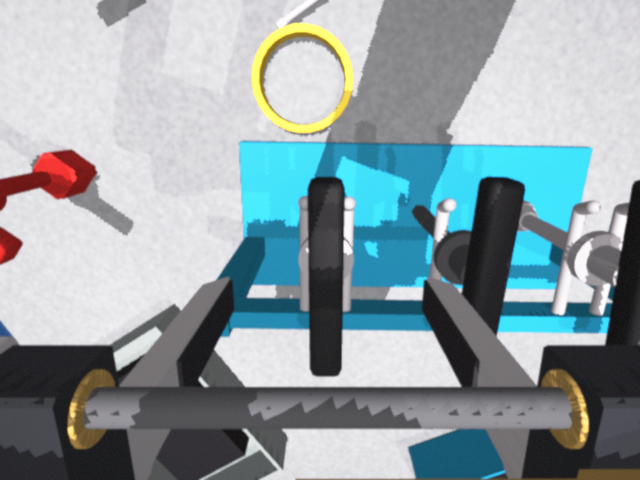

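The bar is centred between the fingers (u≈326). I'll partly close, then descend.

arm_command(targets=[[[-1, 0, 0, 0, 0.4], [0, 18, 0, 0, 0.4], [0, 16, 0, 0, 0.4], [0, 0, 0, 0, 0.4]]])

```text
t: 5.05
tcp_pos: [0.5108, -0.3614, 0.1903]
tcp_rot: [[0.411, 0.041, -0.911], [0.912, -0.023, 0.411], [-0.004, -0.999, -0.047]]
wrist_force: [0.2, -0.9, 0.8]
grip_width: 0.695
```

arm_command(targets=[[[0, 0, 0, 0, 1], [0, 0, 0, 0, 1], [0, 0, 0, 0, 1], [0, 0, 0, 0, 1], [0, 0, 0, 0, 1], [0, 0, 0, 0, 1]]], newtons=60)

```text
t: 5.65
tcp_pos: [0.5139, -0.3632, 0.1966]
tcp_rot: [[0.411, 0.049, -0.91], [0.911, -0.028, 0.41], [-0.005, -0.998, -0.056]]
wrist_force: [1.8, 3.8, -2.2]
grip_width: 0.185
```

```bash
python3 - <<'E'
from h import *
from cell import r
s=r.get_state(); print(s["tcp_pos"],yaw(s),np.array(s["tcp_rot"])[:,1],tool(s,[.5048,-.356,.180]),s["wrist_force"],s["grip_width"]*94)
E
```

```text
[ 0.5138855  -0.36318548  0.19657304] 65.71469787361235 [ 0.04863908 -0.02766395 -0.99843325] [ 2.89940861 15.90638946 12.141803  ] [ 1.82925017  3.8236478  -2.19332273] 17.34464130433729
```

The pose drifts during idle rows: it rose 6 mm and crept 10 mm along −z, and the tilt grew to 3°. The grasp is off-centre, so I'll reopen and characterise the drift before regrasping.

arm_command(targets=[[[0, 0, 0, 0, 0.4], [0, 0, 0, 0, 0.4], [0, 0, 0, 0, 0.4]]])

```text
t: 5.95
tcp_pos: [0.5136, -0.3633, 0.1965]
tcp_rot: [[0.411, 0.048, -0.91], [0.912, -0.028, 0.41], [-0.006, -0.998, -0.055]]
wrist_force: [0.2, 0.1, -1.1]
grip_width: 0.406
```

arm_command(targets=[[[0, -30, 0, 0, 0.4], [0, 0, 0, 0, 0.4]]])

```text
t: 6.15
tcp_pos: [0.5116, -0.3626, 0.2263]
tcp_rot: [[0.411, 0.046, -0.91], [0.912, -0.028, 0.41], [-0.006, -0.999, -0.054]]
wrist_force: [0.0, -1.0, 1.2]
grip_width: 0.576
```

arm_command(targets=[[[0, 0, 0, 0, 0.4]]])

```text
t: 6.25
tcp_pos: [0.5112, -0.3623, 0.2255]
tcp_rot: [[0.411, 0.045, -0.91], [0.911, -0.027, 0.41], [-0.006, -0.999, -0.052]]
wrist_force: [-0.2, -0.1, -0.3]
grip_width: 0.599
```

arm_command(targets=[[[0, 0, 0, 0, 0.4]]])

```text
t: 6.35
tcp_pos: [0.5112, -0.3625, 0.2254]
tcp_rot: [[0.411, 0.045, -0.91], [0.911, -0.027, 0.41], [-0.006, -0.999, -0.053]]
wrist_force: [-0.4, -0.1, 0.0]
grip_width: 0.602
```

arm_command(targets=[[[0, 0, 0, 0, 0.4]]])

```text
t: 6.45
tcp_pos: [0.5108, -0.3622, 0.2243]
tcp_rot: [[0.411, 0.044, -0.91], [0.911, -0.026, 0.411], [-0.006, -0.999, -0.051]]
wrist_force: [-0.1, -0.4, 0.3]
grip_width: 0.598
```

arm_command(targets=[[[0, 0, 40, 0, 0.4]]])

```text
t: 6.55
tcp_pos: [0.476, -0.3469, 0.2207]
tcp_rot: [[0.411, 0.045, -0.911], [0.912, -0.026, 0.41], [-0.006, -0.999, -0.052]]
wrist_force: [-1.4, 0.2, 0.3]
grip_width: 0.601
```

arm_command(targets=[[[0, 0, -40, 0, 0.4]]])

```text
t: 6.65
tcp_pos: [0.4943, -0.3477, 0.2076]
tcp_rot: [[0.412, 0.015, -0.911], [0.911, 0.0, 0.412], [0.006, -1.0, -0.013]]
wrist_force: [-1.8, 0.8, -3.2]
grip_width: 0.598
```

arm_command(targets=[[[0, -25, 0, 0, 0.4], [0, 0, 0, 0, 0.4], [0, 0, 0, 0, 0.4]]])

```text
t: 6.95
tcp_pos: [0.4895, -0.3429, 0.2183]
tcp_rot: [[0.412, -0.002, -0.911], [0.911, 0.017, 0.412], [0.015, -1.0, 0.009]]
wrist_force: [-0.7, -0.0, -0.3]
grip_width: 0.6
```

```bash
cat > st.py <<'E'
from h import *
from cell import r
def st(p=None):
    s=r.get_state(); print(np.round(s["tcp_pos"],4),"yaw",yaw(s).round(2),"R",np.array(s["tcp_rot"])[2].round(4),"F",np.round(s["wrist_force"],1),"T",np.round(s["wrist_torque"],2),"w",round(s["grip_width"]*94,1),"qd",np.round(s["qvel"],2),"t",s["t"])
    if p is not None: print("tool d",tool(s,p).round(1))
    return s
E
python3 -c "
from st import *
st([.5048,-.356,.18])"
```

```text
[ 0.4895 -0.3429  0.2183] yaw 65.67 R [ 0.0146 -0.9999  0.0087] F [-0.7 -0.  -0.3] T [-0.    0.   -0.01] w 56.4 qd [ 0.   -0.01 -0.02 -0.    0.   -0.  ] t 6.95
tool d [ -6.2  38.1 -19.7]
```

arm_command(targets=[[[-3, -10, -7, 0, 0.4], [-3, 0, -7, 0, 0.4], [0, 0, -6, 0, 0.4], [0, 0, 0, 0, 0.4], [0, 0, 0, 0, 0.4]]])

```text
t: 7.45
tcp_pos: [0.508, -0.3594, 0.2298]
tcp_rot: [[0.412, 0.003, -0.911], [0.911, 0.012, 0.412], [0.012, -1.0, 0.002]]
wrist_force: [-0.3, -0.5, -0.5]
grip_width: 0.603
```

```bash
python3 -c "
from st import *
st([.5048,-.356,.18])"
```

```text
[ 0.508  -0.3594  0.2298] yaw 65.66 R [ 0.0124 -0.9999  0.002 ] F [-0.3 -0.5 -0.5] T [-0.04 -0.02 -0.04] w 56.7 qd [ 0.    0.01 -0.01 -0.   -0.01  0.  ] t 7.45
tool d [ 1.2 49.8  4.2]
```

Tilt is good now. I'll descend in gentle steps.

arm_command(targets=[[[0, 10, 2, 0, 0.4], [0, 10, 2, 0, 0.4], [0, 10, 0, 0, 0.4], [0, 10, 0, 0, 0.4], [0, 8, 0, 0, 0.4], [0, 0, 0, 0, 0.4]]])

```text
t: 8.05
tcp_pos: [0.5025, -0.3553, 0.1753]
tcp_rot: [[0.412, 0.0, -0.911], [0.911, 0.015, 0.412], [0.014, -1.0, 0.006]]
wrist_force: [0.3, 0.2, -0.0]
grip_width: 0.598
```

```bash
python3 -c "
from st import *
st([.5048,-.356,.18])"
```

```text
[ 0.5025 -0.3553  0.1753] yaw 65.66 R [ 0.0137 -0.9999  0.006 ] F [ 0.3  0.2 -0. ] T [ 0.01 -0.02 -0.01] w 56.2 qd [ 0. -0. -0. -0. -0.  0.] t 8.05
tool d [ 0.4 -4.7 -2.3]
```

arm_command(targets=[[[0, -3, -2, 0, 0.4], [0, 0, 0, 0, 0.75], [0, 0, 0, 0, 0.75], [0, 0, 0, 0, 0.75]]], newtons=30)

```text
t: 8.45
tcp_pos: [0.5052, -0.3568, 0.1794]
tcp_rot: [[0.412, 0.001, -0.911], [0.911, 0.014, 0.412], [0.013, -1.0, 0.004]]
wrist_force: [-0.1, -0.4, -0.4]
grip_width: 0.38
```

```bash
python3 -c "
from st import *
st([.5048,-.356,.18])"
```

```text
[ 0.5052 -0.3568  0.1794] yaw 65.67 R [ 0.0132 -0.9999  0.0043] F [-0.1 -0.4 -0.4] T [-0.01 -0.01  0.  ] w 35.7 qd [ 0.   -0.   -0.01 -0.    0.   -0.  ] t 8.45
tool d [ 0.6 -0.6  0.7]
```

arm_command(targets=[[[0, 0, 0, 0, 1], [0, 0, 0, 0, 1]]])

```text
t: 8.65
tcp_pos: [0.5055, -0.3576, 0.1803]
tcp_rot: [[0.412, 0.002, -0.911], [0.911, 0.012, 0.412], [0.012, -1.0, 0.003]]
wrist_force: [-1.6, -2.6, 0.3]
grip_width: 0.21
```

```bash
python3 -c "
from st import *
st([.5048,-.356,.18])"
```

```text
[ 0.5055 -0.3576  0.1803] yaw 65.68 R [ 0.0117 -0.9999  0.0027] F [-1.6 -2.6  0.3] T [-0.17  0.09  0.07] w 19.8 qd [-0.01 -0.   -0.01  0.01  0.   -0.  ] t 8.65
tool d [1.2 0.3 1.3]
```

Well centred. Now I squeeze fully.

arm_command(targets=[[[0, 0, 0, 0, 1], [0, 0, 0, 0, 1], [0, 0, 0, 0, 1]]], newtons=60)

```text
t: 8.95
tcp_pos: [0.5054, -0.3577, 0.1802]
tcp_rot: [[0.412, 0.002, -0.911], [0.911, 0.012, 0.412], [0.012, -1.0, 0.003]]
wrist_force: [0.8, 0.7, -0.7]
grip_width: 0.196
```

```bash
python3 -c "
from st import *
st([.5048,-.356,.18])
f=r.grab_frame('wrist'); cv2.imwrite('pics/w5.png',f['pixels'])"
```

```text
[ 0.5054 -0.3577  0.1802] yaw 65.66 R [ 0.0118 -0.9999  0.0026] F [ 0.8  0.7 -0.7] T [-0.06 -0.06  0.01] w 18.5 qd [-0.  0.  0.  0. -0.  0.] t 8.95
tool d [1.2 0.2 1.2]
```

View pics/w5.png

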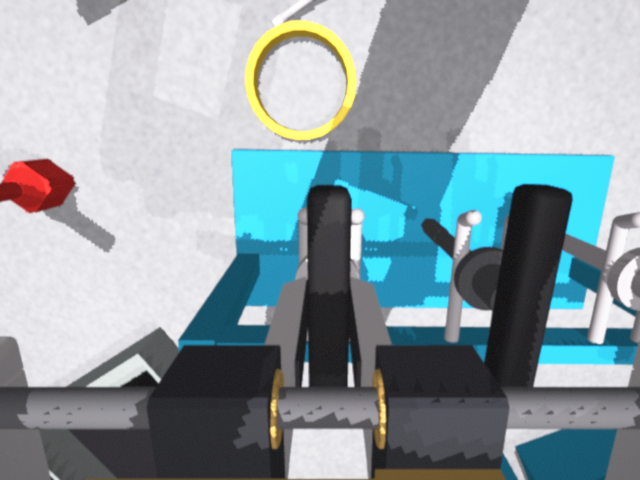

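arm_command(targets=[[[0, -7, 0, 0, 1], [0, -7, 0, 0, 1], [0, -6, 0, 0, 1], [0, 0, 0, 0, 1], [0, 0, 0, 0, 1]]])

```text
t: 9.5
tcp_pos: [0.504, -0.3563, 0.1992]
tcp_rot: [[0.412, -0.002, -0.911], [0.911, 0.016, 0.412], [0.014, -1.0, 0.008]]
wrist_force: [-0.5, 0.1, -3.8]
grip_width: 0.198
```

```bash
python3 -c "
from st import *
st([.5054,-.3577,.2002])"
```

```text
[ 0.504  -0.3563  0.1992] yaw 65.67 R [ 0.014  -0.9999  0.0081] F [-0.5  0.1 -3.8] T [-0.03 -0.08  0.02] w 18.6 qd [ 0.   -0.01 -0.01 -0.    0.    0.  ] t 9.5
tool d [-0.7 -1.  -1.9]
```

Lifted 19 mm, carrying 3.8 N. I'll draw it out along −x with small rows.

arm_command(targets=[[[0, -2, 8, 0, 1], [0, -2, 12, 0, 1], [0, -1, 12, 0, 1], [0, 0, 10, 0, 1]]])

```text
t: 9.9
tcp_pos: [0.4628, -0.3374, 0.204]
tcp_rot: [[0.411, -0.003, -0.911], [0.911, 0.017, 0.411], [0.014, -1.0, 0.01]]
wrist_force: [0.8, 0.1, -3.0]
grip_width: 0.198
```

```bash
python3 -c "
from st import *
st([.5054-.911*.1,-.3577+.412*.1,.2002])"
```

```text
[ 0.4628 -0.3374  0.204 ] yaw 65.71 R [ 0.0145 -0.9998  0.0103] F [ 0.8  0.1 -3. ] T [-0.04 -0.04  0.01] w 18.6 qd [-0.06 -0.23  0.27  0.   -0.04 -0.07] t 9.9
tool d [-0.9  4.4 52.8]
```

arm_command(targets=[[[0, 1, 12, 0, 1], [0, 1, 14, 0, 1], [0, 1, 14, 0, 1], [0, 0, 10, 0, 1], [0, 0, 0, 0, 1], [0, 0, 0, 0, 1]]])

```text
t: 10.5
tcp_pos: [0.4108, -0.3134, 0.2018]
tcp_rot: [[0.413, -0.004, -0.911], [0.911, 0.018, 0.413], [0.014, -1.0, 0.011]]
wrist_force: [-0.3, -0.6, -4.0]
grip_width: 0.197
```

```bash
python3 -c "
from st import *
st([.5054-.911*.1,-.3577+.412*.1,.2002])
f=r.grab_frame('wrist'); cv2.imwrite('pics/w6.png',f['pixels'])
f=r.grab_frame('scene'); cv2.imwrite('pics/s6.png',f['pixels'][120:380,120:480])"
```

```text
[ 0.4108 -0.3134  0.2018] yaw 65.62 R [ 0.0144 -0.9998  0.0108] F [-0.3 -0.6 -4. ] T [-0.   -0.    0.01] w 18.5 qd [-0.   -0.02  0.01 -0.    0.   -0.  ] t 10.5
tool d [-1.4  1.6 -4.5]
```

View pics/s6.png

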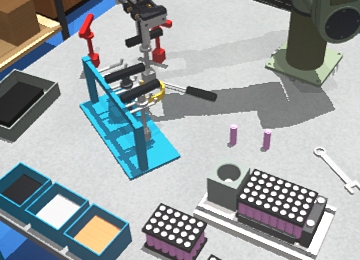

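View pics/w6.png

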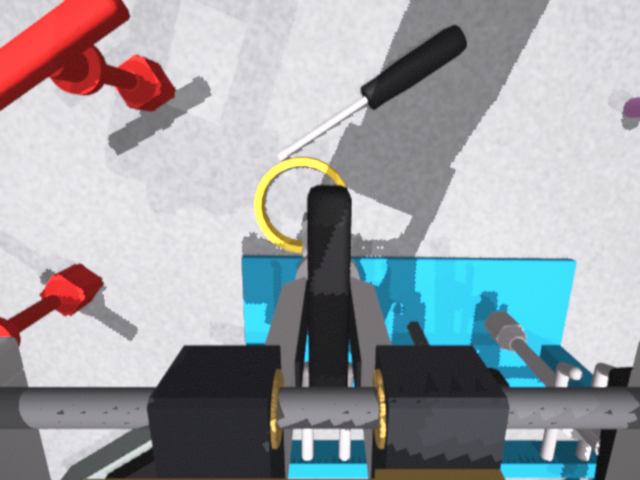

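The wrench is clear of the prongs and upright between the fingers. I'll raise it so the socket clears the fixture, then carry it to the well.

arm_command(targets=[[[0, -12, 0, 0, 1], [0, -22, 0, 0, 1], [5, -25, 0, 0, 1], [15, -20, 0, -2, 1], [25, -10, 0, -2, 1], [30, 0, 0, -2, 1], [30, 0, -2, -2, 1], [30, 0, -2, -2, 1], [30, 0, -2, 0, 1], [30, 0, -2, 0, 1], [20, 0, -2, 0, 1], [10, 0, 0, 0, 1]]])

```text
t: 11.8
tcp_pos: [0.4989, -0.1009, 0.3101]
tcp_rot: [[0.243, 0.01, -0.97], [0.97, 0.01, 0.243], [0.012, -1.0, -0.007]]
wrist_force: [-0.0, -0.7, -3.6]
grip_width: 0.195
```

```bash
python3 -c "
from st import *
st([.6154,.0793,.275])"
```

```text
[ 0.4989 -0.1009  0.3101] yaw 75.96 R [ 0.0123 -0.9999 -0.0074] F [-0.  -0.7 -3.6] T [-0.04 -0.03  0.  ] w 18.4 qd [ 0.21  0.   -0.02 -0.02  0.01  0.21] t 11.8
tool d [202.7  38.1 -69. ]
```

arm_command(targets=[[[20, 2, -8, 0, 1], [28, 2, -10, 0, 1], [28, 2, -10, 0, 1], [28, 2, -10, 0, 1], [28, 2, -10, 0, 1], [25, 2, -8, 0, 1], [15, 0, -4, 0, 1], [6, 0, 0, 0, 1], [0, 0, 0, 0, 1], [0, 0, 0, 0, 1]]])

```text
t: 12.8
tcp_pos: [0.607, 0.059, 0.3051]
tcp_rot: [[0.245, 0.014, -0.969], [0.969, 0.003, 0.245], [0.006, -1.0, -0.013]]
wrist_force: [-0.5, -0.2, -3.1]
grip_width: 0.195
```

```bash
python3 -c "
from st import *
st([.6154,.0793,.275])"
```

```text
[0.607  0.059  0.3051] yaw 75.8 R [ 0.006  -0.9999 -0.0127] F [-0.5 -0.2 -3.1] T [-0.05  0.   -0.05] w 18.3 qd [-0.   -0.    0.   -0.01  0.01 -0.  ] t 12.8
tool d [21.6 30.2 -2.8]
```

arm_command(targets=[[[8, 8, 0, 0, 1], [8, 12, 0, 0, 1], [5, 12, -2, 0, 1], [0, 8, 0, 0, 1], [0, 0, 0, 0, 1], [0, 0, 0, 0, 1]]])

```text
t: 13.4
tcp_pos: [0.6134, 0.0777, 0.2603]
tcp_rot: [[0.249, 0.01, -0.968], [0.969, 0.002, 0.249], [0.004, -1.0, -0.01]]
wrist_force: [-0.5, 0.3, -4.3]
grip_width: 0.197
```

```bash
cat >> st.py <<'E'
Rg=np.array([[.412,.002,-.911],[.911,.012,.412],[.0118,-.9999,.0026]])
def mouth(s):
    R=np.array(s["tcp_rot"]); p=np.array(s["tcp_pos"]); a=Rg.T@np.array([0,0,-1.]); a2=a.copy(); a2[0]=0; a2/=np.linalg.norm(a2)
    b=p-.0192*R[:,1]; return b+.15*R@a, b+.15*R@a2
E
python3 - <<'E'
from st import *
s=st([.6154,.0793,.255]); print([m.round(4) for m in mouth(s)])
for n in ("scene","top","wrist"):
    f=r.grab_frame(n); np.savez(f"{n}7.npz",**f); print(n,w2px(f,mouth(s)[0]),w2px(f,[.6154,.0793,.105]))
    if n=="scene": cv2.imwrite("pics/s7.png",cv2.resize(f["pixels"][200:350,290:440],None,fx=4,fy=4,interpolation=cv2.INTER_CUBIC))
    if n=="top": cv2.imwrite("pics/t7.png",cv2.resize(f["pixels"][160:260,240:360],None,fx=5,fy=5,interpolation=cv2.INTER_CUBIC))
    if n=="wrist": cv2.imwrite("pics/w7.png",f["pixels"])
E
```

```text
[0.6134 0.0777 0.2603] yaw 75.58 R [ 0.0041 -0.9999 -0.0098] F [-0.5  0.3 -4.3] T [-0.    0.03  0.06] w 18.5 qd [-0.    0.01  0.02 -0.   -0.    0.  ] t 13.4
tool d [ 2.   5.4 -1.5]
[array([0.6147, 0.0761, 0.1296]), array([0.6151, 0.0779, 0.1296])]
scene [347.57458264 284.12977351] [348.38069329 291.87362908]
top [301.00443977 204.99280722] [300.4667018  206.72046138]
wrist [326.40079291 228.46039562] [330.04636603 221.20212549]
```

View pics/s7.png

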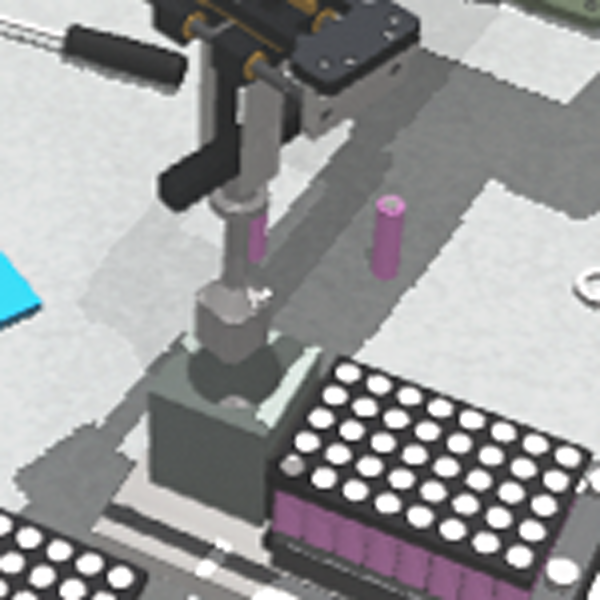

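View pics/w7.png

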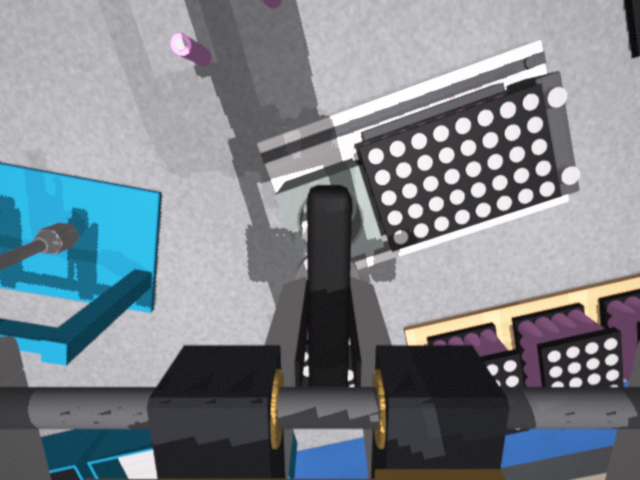

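The scene crop puts the socket's centre at about u=348.2, agreeing with the pad-aligned prediction of mouth (0.6151, 0.0779). I'll nudge +1.5 mm along x and descend.

arm_command(targets=[[[2, 6, 0, 0, 1], [0, 10, 0, 0, 1], [0, 10, 0, 0, 1], [0, 6, 0, 0, 1], [0, 0, 0, 0, 1], [0, 0, 0, 0, 1]]])

```text
t: 14.15
tcp_pos: [0.6151, 0.0795, 0.2271]
tcp_rot: [[0.249, 0.013, -0.968], [0.968, 0.001, 0.25], [0.005, -1.0, -0.013]]
wrist_force: [1.7, 0.2, -3.7]
grip_width: 0.193
```

```bash
python3 - <<'E'
from st import *
s=st(); m=mouth(s)[1];print(m.round(4), "tool d mouth->head", (np.array(s["tcp_rot"]).T@(np.array([.6154,.0793,.068])-m)*1000).round(1))
E
```

```text
[0.6151 0.0795 0.2271] yaw 75.55 R [ 0.0048 -0.9999 -0.0126] F [ 1.7  0.2 -3.7] T [0.05 0.02 0.01] w 18.2 qd [-0.    0.    0.01 -0.   -0.   -0.  ] t 14.15
[0.6172 0.0796 0.0964] tool d mouth->head [-0.9 28.3  2. ]
```

arm_command(targets=[[[-1, 5, 2, 0, 1], [0, 7, 0, 0, 1], [0, 7, 0, 0, 1], [0, 4, 0, 0, 1], [0, 0, 0, 0, 1]]])

```text
t: 14.65
tcp_pos: [0.6133, 0.079, 0.2026]
tcp_rot: [[0.25, 0.014, -0.968], [0.968, 0.001, 0.25], [0.005, -1.0, -0.013]]
wrist_force: [-0.1, -0.8, -5.1]
grip_width: 0.197
```

```bash
python3 - <<'E'
from st import *
s=st(); m=mouth(s)[1];print(m.round(4), "tool d mouth->head", (np.array(s["tcp_rot"]).T@(np.array([.6154,.0793,.068])-m)*1000).round(1))
E
```

```text
[0.6133 0.079  0.2026] yaw 75.54 R [ 0.0049 -0.9999 -0.0134] F [-0.1 -0.8 -5.1] T [-0.01  0.01  0.  ] w 18.5 qd [-0. -0.  0.  0.  0.  0.] t 14.65
[0.6155 0.079  0.0718] tool d mouth->head [0.2 3.8 0.2]
```

Aligned within 0.3 mm. I'll go down in small rows and watch the force.

arm_command(targets=[[[0, 4, 0, 0, 1], [0, 4, 0, 0, 1], [0, 4, 0, 0, 1], [0, 0, 0, 0, 1]]])

```text
t: 15.05
tcp_pos: [0.6162, 0.0797, 0.1936]
tcp_rot: [[0.249, 0.022, -0.968], [0.968, 0.003, 0.25], [0.008, -1.0, -0.02]]
wrist_force: [-1.7, 1.0, -4.1]
grip_width: 0.196
```

```bash
python3 - <<'E'
from st import *
s=st(); m=mouth(s)[1];print(m.round(4), "tool d mouth->head", (np.array(s["tcp_rot"]).T@(np.array([.6154,.0793,.068])-m)*1000).round(1))
E
```

```text
[0.6162 0.0797 0.1936] yaw 75.56 R [ 0.0081 -0.9998 -0.0202] F [-1.7  1.  -4.1] T [0.22 0.11 0.06] w 18.5 qd [ 0.   -0.01 -0.02 -0.    0.01  0.  ] t 15.05
[0.6194 0.08   0.0629] tool d mouth->head [-1.6 -5.2  3.6]
```

arm_command(targets=[[[0, 0, 2, 0, 1], [0, 3, 1, 0, 1], [0, 0, 0, 0, 1]]])

```text
t: 15.35
tcp_pos: [0.6129, 0.0807, 0.1897]
tcp_rot: [[0.249, 0.021, -0.968], [0.968, 0.003, 0.249], [0.008, -1.0, -0.02]]
wrist_force: [-0.7, 0.6, -4.5]
grip_width: 0.197
```

```bash
python3 - <<'E'
from st import *
s=st(); m=mouth(s)[1];print(m.round(4), "tool d mouth->head", (np.array(s["tcp_rot"]).T@(np.array([.6154,.0793,.068])-m)*1000).round(1))
E
```

```text
[0.6129 0.0807 0.1897] yaw 75.57 R [ 0.0081 -0.9998 -0.0196] F [-0.7  0.6 -4.5] T [ 0.15 -0.09  0.03] w 18.5 qd [ 0. -0. -0. -0. -0.  0.] t 15.35
[0.616  0.081  0.0589] tool d mouth->head [-1.7 -9.1 -0. ]
```

It has dropped 6 mm over the square without resistance. Continuing to the collar.

arm_command(targets=[[[-1, 4, 0, 0, 1], [0, 4, 0, 0, 1], [0, 4, 0, 0, 1], [0, 0, 0, 0, 1]]])

```text
t: 15.75
tcp_pos: [0.6157, 0.0797, 0.1803]
tcp_rot: [[0.249, 0.029, -0.968], [0.968, 0.003, 0.249], [0.01, -1.0, -0.027]]
wrist_force: [-1.2, 0.3, -4.6]
grip_width: 0.195
```

```bash
python3 - <<'E'
from st import *
s=st(); m=mouth(s)[1];print(m.round(4), "tool d mouth->head", (np.array(s["tcp_rot"]).T@(np.array([.6154,.0793,.049])-m)*1000).round(1))
E
```

```text
[0.6157 0.0797 0.1803] yaw 75.57 R [ 0.01   -0.9996 -0.027 ] F [-1.2  0.3 -4.6] T [ 0.24  0.15 -0.03] w 18.3 qd [ 0. -0. -0.  0.  0.  0.] t 15.75
[0.6198 0.08   0.0495] tool d mouth->head [-1.8  0.4  4.1]
```

Seated (mouth ≈ 0.0495, collar 0.049). Now I turn clockwise gradually.

arm_command(targets=[[[0, 0, 1, 5, 1], [0, 0, 0, 6, 1], [0, 0, 0, 6, 1], [0, 0, 0, 6, 1], [0, 0, 0, 0, 1]]])

```text
t: 16.25
tcp_pos: [0.6148, 0.0795, 0.18]
tcp_rot: [[0.617, 0.028, -0.786], [0.786, 0.002, 0.618], [0.019, -1.0, -0.021]]
wrist_force: [0.7, 1.0, -1.4]
grip_width: 0.195
```

```bash
python3 - <<'E'
from st import *
s=st([.6148,.0797,.181]); m=mouth(s)[1];print(m.round(4))
E
```

```text
[0.6148 0.0795 0.18  ] yaw 51.87 R [ 0.0188 -0.9996 -0.0215] F [ 0.7  1.  -1.4] T [0.23 0.04 0.2 ] w 18.3 qd [ 0.   -0.   -0.   -0.    0.   -0.03] t 16.25
tool d [ 0.2 -1.   0.1]
[0.6188 0.0794 0.0492]
```

arm_command(targets=[[[0, 0, 0, 6, 1], [0, 0, 0, 6, 1], [0, 0, 0, 6, 1], [0, 0, 0, 4, 1], [0, 0, 0, 0, 1]]])

```text
t: 16.75
tcp_pos: [0.6145, 0.0786, 0.18]
tcp_rot: [[0.867, 0.028, -0.498], [0.498, -0.001, 0.867], [0.023, -1.0, -0.015]]
wrist_force: [-0.0, 0.4, -1.3]
grip_width: 0.199
```

```bash
python3 - <<'E'
from st import *
s=st([.6148,.0797,.181])
E
```

```text
[0.6145 0.0786 0.18  ] yaw 29.88 R [ 0.0234 -0.9996 -0.0148] F [-0.   0.4 -1.3] T [ 0.09 -0.    0.17] w 18.7 qd [ 0.   -0.   -0.    0.    0.   -0.04] t 16.75
tool d [ 0.8 -1.   0.8]
```

arm_command(targets=[[[0, 0, 0, 5, 1], [0, 0, 0, 5, 1], [0, 0, 0, 5, 1], [0, 0, 0, 0, 1]]])

```text
t: 17.15
tcp_pos: [0.6141, 0.0782, 0.1799]
tcp_rot: [[0.965, 0.027, -0.262], [0.262, -0.003, 0.965], [0.025, -1.0, -0.009]]
wrist_force: [-0.5, 0.5, -1.7]
grip_width: 0.197
```

arm_command(targets=[[[0, 0, 0, 5, 1], [0, 0, 0, 5, 1], [0, 0, 0, 0, 1]]])

```text
t: 17.45
tcp_pos: [0.6139, 0.078, 0.1799]
tcp_rot: [[0.995, 0.026, -0.097], [0.097, -0.003, 0.995], [0.025, -1.0, -0.006]]
wrist_force: [0.2, 0.9, -0.6]
grip_width: 0.198
```

```bash
python3 - <<'E'
from st import *
s=st([.6148,.0797,.181])
E
```

```text
[0.6139 0.078  0.1799] yaw 5.59 R [ 0.0255 -0.9997 -0.0058] F [ 0.2  0.9 -0.6] T [0.08 0.07 0.15] w 18.6 qd [-0.   -0.   -0.    0.   -0.   -0.06] t 17.45
tool d [ 1.1 -1.1  1.6]
```

arm_command(targets=[[[0, 0, 0, 5, 1], [0, 0, 0, 5, 1]]])

```text
t: 17.65
tcp_pos: [0.6136, 0.0779, 0.1799]
tcp_rot: [[0.997, 0.025, 0.072], [-0.072, -0.004, 0.997], [0.025, -1.0, -0.002]]
wrist_force: [-0.6, 0.6, -1.7]
grip_width: 0.196
```

```bash
python3 - <<'E'
from st import *
s=st([.6148,.0797,.181])
E
```

```text
[0.6136 0.0779 0.1799] yaw -4.15 R [ 0.0254 -0.9997 -0.0018] F [-0.6  0.6 -1.7] T [-0.05  0.23  0.25] w 18.4 qd [-0.   -0.    0.   -0.    0.    0.84] t 17.65
tool d [ 1.1 -1.1  1.9]
```

arm_command(targets=[[[0, 0, 0, 5, 1], [0, 0, 0, 5, 1]]])

```text
t: 17.85
tcp_pos: [0.6126, 0.077, 0.1799]
tcp_rot: [[0.971, 0.023, 0.239], [-0.239, -0.006, 0.971], [0.023, -1.0, -0.001]]
wrist_force: [-1.3, -1.7, 0.2]
grip_width: 0.202
```

```bash
python3 - <<'E'
from st import *
s=st([.6148,.0797,.181])
E
```

```text
[0.6126 0.077  0.1799] yaw -13.81 R [ 2.340e-02 -9.997e-01 -9.000e-04] F [-1.3 -1.7  0.2] T [-0.85  0.9   0.89] w 18.9 qd [-0.   -0.    0.   -0.03  0.02  0.84] t 17.85
tool d [ 1.6 -1.   3.1]
```

arm_command(targets=[[[0, 0, 0, 3, 1], [0, 0, 0, 3, 1]]])

```text
t: 18.05
tcp_pos: [0.6118, 0.0768, 0.18]
tcp_rot: [[0.945, 0.021, 0.328], [-0.328, -0.008, 0.945], [0.022, -1.0, -0.001]]
wrist_force: [0.5, 1.2, -0.5]
grip_width: 0.21
```

```bash
python3 - <<'E'
from st import *
s=st([.6148,.0797,.181])
f=r.grab_frame('wrist'); cv2.imwrite('pics/w8.png',f['pixels'])
E
```

```text
[0.6118 0.0768 0.18  ] yaw -19.14 R [ 2.210e-02 -9.998e-01 -9.000e-04] F [ 0.5  1.2 -0.5] T [0.36 0.14 1.44] w 19.7 qd [ 0.   -0.   -0.   -0.02  0.01  0.46] t 18.05
tool d [ 2.  -1.   3.7]
```

View pics/w8.png

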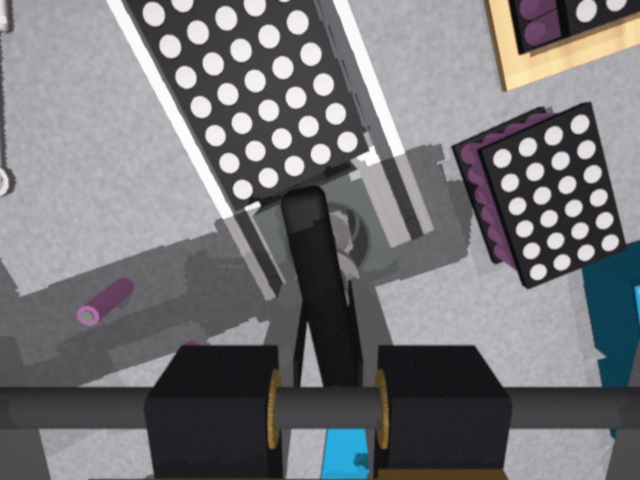

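It came up hard: torque rose to 1.44 N·m and the bar skewed in the jaws. I'll back the jaws off in small steps until they sit flush, without turning the screw back.

arm_command(targets=[[[0, 0, 0, -3, 1], [0, 0, 0, -2, 1]]])

```text
t: 18.3
tcp_pos: [0.6121, 0.0784, 0.18]
tcp_rot: [[0.972, 0.022, 0.233], [-0.233, -0.006, 0.972], [0.022, -1.0, -0.0]]
wrist_force: [0.4, 1.1, -0.2]
grip_width: 0.201
```

```bash
python3 - <<'E'
from st import *
s=st([.6148,.0797,.181])
E
```

```text
[0.6121 0.0784 0.18  ] yaw -13.48 R [ 2.230e-02 -9.998e-01 -4.000e-04] F [ 0.4  1.1 -0.2] T [0.13 0.16 0.05] w 18.9 qd [ 0.   0.  -0.   0.   0.  -0.4] t 18.3
tool d [ 2.3 -0.9  1.9]
```

arm_command(targets=[[[0, 0, 0, -2, 1], [0, 0, 0, 0, 1]]])

```text
t: 18.5
tcp_pos: [0.6121, 0.0785, 0.1801]
tcp_rot: [[0.981, 0.021, 0.191], [-0.191, -0.005, 0.982], [0.022, -1.0, -0.001]]
wrist_force: [-0.1, 0.7, -2.8]
grip_width: 0.2
```

```bash
python3 - <<'E'
from st import *
s=st([.6148,.0797,.181])
E
```

```text
[0.6121 0.0785 0.1801] yaw -11.01 R [ 0.0221 -0.9998 -0.0011] F [-0.1  0.7 -2.8] T [0.1  0.2  0.01] w 18.8 qd [-0.    0.   -0.    0.   -0.   -0.02] t 18.5
tool d [ 2.4 -0.8  1.7]
```

Torque is about zero. I'll lift straight out.

arm_command(targets=[[[0, -4, 0, 0, 1], [0, -5, 0, 0, 1], [0, -5, 0, 0, 1], [0, -5, 0, 0, 1], [0, 0, 0, 0, 1]]])

```text
t: 19.0
tcp_pos: [0.6113, 0.0777, 0.1989]
tcp_rot: [[0.982, 0.02, 0.189], [-0.189, -0.006, 0.982], [0.021, -1.0, -0.002]]
wrist_force: [0.2, 0.0, -3.8]
grip_width: 0.202
```

```bash
python3 - <<'E'
from st import *
s=st([.6148,.0797,.181])
E
```

```text
[0.6113 0.0777 0.1989] yaw -10.91 R [ 0.0207 -0.9998 -0.0024] F [ 0.2  0.  -3.8] T [-0.08  0.11  0.01] w 19.0 qd [-0.    0.    0.01 -0.    0.    0.  ] t 19.0
tool d [ 2.6 17.9  2.7]
```

arm_command(targets=[[[0, -10, 0, 0, 1], [0, -15, 0, 0, 1], [0, -20, 0, 0, 1], [0, -20, 0, 0, 1], [0, -15, 0, 0, 1], [0, -8, 0, 0, 1], [0, 0, 0, 0, 1], [0, 0, 0, 0, 1]]])

```text
t: 19.8
tcp_pos: [0.6074, 0.0778, 0.2923]
tcp_rot: [[0.982, 0.016, 0.189], [-0.189, -0.007, 0.982], [0.017, -1.0, -0.004]]
wrist_force: [0.7, 0.8, -3.4]
grip_width: 0.201
```

```bash
python3 - <<'E'
from st import *
s=st()
f=r.grab_frame('wrist'); cv2.imwrite('pics/w9.png',f['pixels']); np.savez("w9.npz",**f)
f=r.grab_frame('scene'); cv2.imwrite('pics/s9.png',cv2.resize(f["pixels"][150:350,240:440],None,fx=3,fy=3,interpolation=cv2.INTER_CUBIC))
E
```

```text
[0.6074 0.0778 0.2923] yaw -10.9 R [ 0.0166 -0.9999 -0.0042] F [ 0.7  0.8 -3.4] T [ 0.01  0.15 -0.01] w 18.9 qd [ 0. -0. -0. -0.  0. -0.] t 19.8
```

View pics/w9.png

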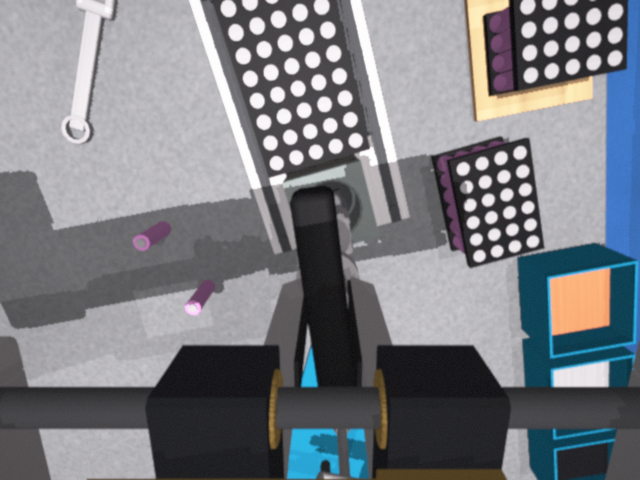

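View pics/s9.png

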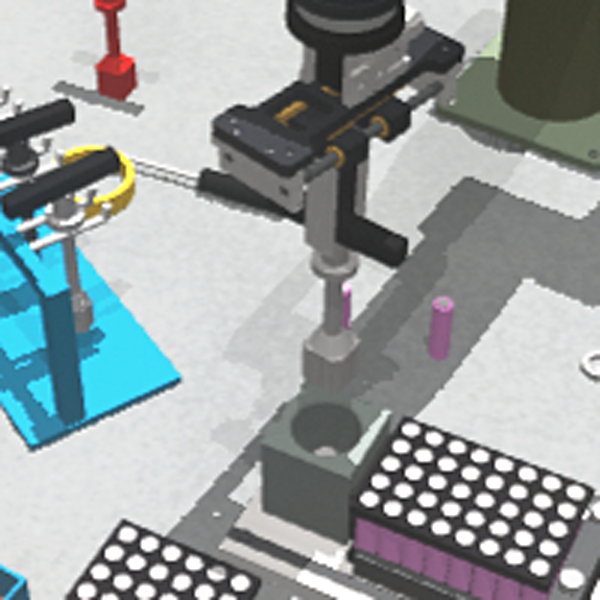

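```bash
python3 - <<'E'
from st import *
f=load("w9.npz"); W=cloud(f); gr=f["pixels"].max(2); Z=W[...,2]
s=r.get_state(); R=np.array(s["tcp_rot"]); p=np.array(s["tcp_pos"])
L=(W-p)@R*1000
m=(gr<60)&(L[...,1]<-24)&(L[...,1]>-36)&(abs(L[...,0])<20)&(L[...,2]<70)&(L[...,2]>-60)
P=L[m]; print(len(P),P.mean(0),P.min(0),P.max(0))
# centreline by bins
for a in range(-60,61,10):
    q=P[(P[:,2]>=a)&(P[:,2]<a+10)]
    if len(q)>20: print(a,len(q),q[:,0].min().round(1),q[:,0].max().round(1),np.median(q[:,1]).round(1))
E
```

```text
8142 [ -0.94728886 -29.96719829  14.83273596] [-14.14805603 -35.92275273 -33.35261836] [ 12.54464535 -24.00434209  55.60159055]
-40 156 -3.7 12.5 -29.7
-30 710 -5.0 12.0 -29.9
-20 761 -6.3 11.0 -30.0
-10 879 -8.9 10.1 -30.1
0 1026 -10.4 11.6 -30.1
10 954 -10.5 8.1 -30.2
20 977 -11.9 7.1 -30.2
30 1026 -12.6 5.8 -30.3
40 1052 -13.8 4.5 -30.4
50 601 -14.1 3.2 -29.5
```

The bar is skewed about 6.7° in the jaws. That's harmless, and I'll compensate when hanging. I rotate back first.

arm_command(targets=[[[0, 0, 0, -6, 1], [0, 0, 0, -8, 1], [0, 0, 0, -8, 1], [0, 0, 0, -8, 1], [0, 0, 0, -8, 1], [0, 0, 0, -8, 1], [0, 0, 0, -8, 1], [0, 0, 0, -8, 1], [0, 0, 0, -6, 1], [0, 0, 0, -2, 1], [0, 0, 0, 0, 1]]])

```text
t: 21.0
tcp_pos: [0.6002, 0.0777, 0.2761]
tcp_rot: [[0.469, -0.012, -0.883], [0.883, -0.007, 0.469], [-0.012, -1.0, 0.008]]
wrist_force: [0.3, -0.1, -3.8]
grip_width: 0.2
```

```bash
python3 - <<'E'
from st import *
s=st([.405,-.312,.285])
E
```

```text
[0.6002 0.0777 0.2761] yaw 62.06 R [-0.012  -0.9999  0.0076] F [ 0.3 -0.1 -3.8] T [0.01 0.02 0.  ] w 18.8 qd [-0.    0.01  0.01  0.    0.   -0.  ] t 21.0
tool d [-435.8   -3.7  -10.2]
```

arm_command(targets=[[[-15, -3, 5, 1, 1], [-25, -3, 8, 1, 1], [-30, 0, 8, 1, 1], [-25, 0, 8, 0, 1], [-15, 0, 5, 0, 1], [-5, 0, 0, 0, 1], [0, 0, 0, 0, 1]]])

```text
t: 21.7
tcp_pos: [0.5052, -0.0098, 0.2812]
tcp_rot: [[0.523, -0.019, -0.852], [0.852, -0.009, 0.524], [-0.018, -1.0, 0.012]]
wrist_force: [-0.9, -0.6, -3.5]
grip_width: 0.2
```

```bash
python3 - <<'E'
from st import *
s=st([.405,-.312,.285])
f=r.grab_frame('wrist'); np.savez("w10.npz",**f); cv2.imwrite('pics/w10.png',f['pixels']); print(w2px(f,[.6154,.0793,.065]))
E
```

```text
[ 0.5052 -0.0098  0.2812] yaw 58.44 R [-0.0176 -0.9998  0.0118] F [-0.9 -0.6 -3.5] T [ 0.03 -0.02 -0.02] w 18.8 qd [-0.01 -0.01  0.01  0.    0.    0.01] t 21.7
tool d [-310.     0.8  -72.8]
[458.19823912 254.54354022]
```

View pics/w10.png

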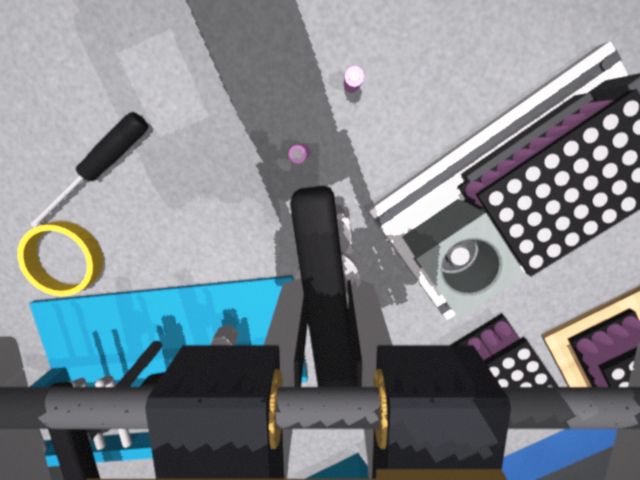

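```bash
python3 - <<'E'
from st import *
f=load("w10.npz")
print(square(f,459,255,.0615,.0735,30))
W=cloud(f)[225:285,430:490,2]; vis=np.clip((np.nan_to_num(W)-.03)/.08*255,0,255).astype(np.uint8)
cv2.imwrite("pics/c10z.png",cv2.applyColorMap(cv2.resize(vis,None,fx=9,fy=9,interpolation=cv2.INTER_NEAREST),cv2.COLORMAP_JET))
E
```

```text
((615.8903198242188, 78.76713562011719), (23.18303680419922, 22.331546783447266), 0.9574599266052246)
```

View pics/c10z.png

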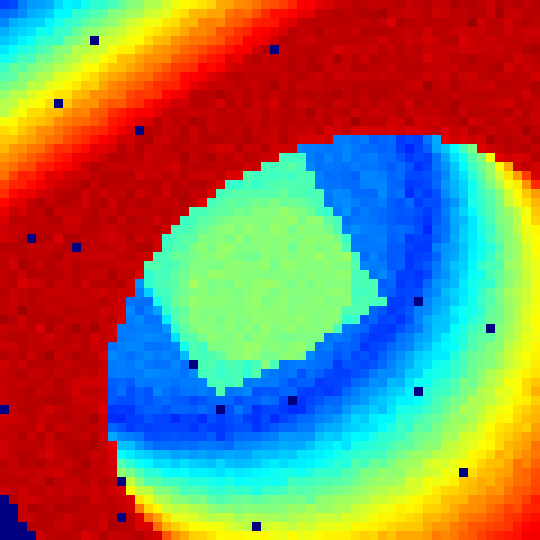

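The screw's square now stands at about 1°. It has turned about 75° (1.31 rad), which fits a start of 0.19 and a hard stop at 1.5. Now back to the rack.

arm_command(targets=[[[-15, 0, 0, 0, 1], [-25, 0, -5, 0, 1], [-30, 0, -8, 0, 1], [-30, 0, -8, 0, 1], [-30, 0, -8, 0, 1], [-30, 0, -8, 0, 1], [-30, 0, -8, 0, 1], [-30, 0, -8, 0, 1], [-25, 0, -5, 0, 1], [-15, 0, 0, 0, 1], [-5, 0, 0, 0, 1], [0, 0, 0, 0, 1]]])

```text
t: 22.95
tcp_pos: [0.4139, -0.2787, 0.2846]
tcp_rot: [[0.517, -0.022, -0.856], [0.856, -0.011, 0.517], [-0.02, -1.0, 0.013]]
wrist_force: [0.1, -0.0, -3.8]
grip_width: 0.204
```

```bash
python3 - <<'E'
from st import *
s=st([.405,-.312,.24])
E
```

```text
[ 0.4139 -0.2787  0.2846] yaw 58.89 R [-0.0203 -0.9997  0.013 ] F [ 0.1 -0.  -3.8] T [-0.03 -0.03 -0.01] w 19.2 qd [-0.01  0.    0.    0.    0.   -0.  ] t 22.95
tool d [-32.2  45.1 -10.2]
```

arm_command(targets=[[[-8, 0, -2, 0, 1], [-10, 5, -3, 0, 1], [-8, 10, -3, 0, 1], [-4, 15, -1, 0, 1], [0, 10, 0, 0, 1], [0, 4, 0, 0, 1], [0, 0, 0, 0, 1]]])

```text
t: 23.65
tcp_pos: [0.4056, -0.3097, 0.2366]
tcp_rot: [[0.512, -0.022, -0.858], [0.859, -0.009, 0.513], [-0.019, -1.0, 0.015]]
wrist_force: [0.3, -0.2, -3.2]
grip_width: 0.202
```

```bash
python3 - <<'E'
from st import *
s=st([.405,-.312,.24])
f=r.grab_frame('wrist'); np.savez("w11.npz",**f); cv2.imwrite('pics/w11.png',f['pixels'])
f=r.grab_frame('scene'); np.savez("s11.npz",**f);cv2.imwrite('pics/s11.png',cv2.resize(f["pixels"][130:310,190:340],None,fx=4,fy=4,interpolation=cv2.INTER_CUBIC))
E
```

```text
[ 0.4056 -0.3097  0.2366] yaw 59.17 R [-0.0189 -0.9997  0.0148] F [ 0.3 -0.2 -3.2] T [ 0.02 -0.03  0.02] w 19.0 qd [ 0.    0.01  0.    0.   -0.   -0.  ] t 23.65
tool d [-2.3 -3.3 -0.6]
```

View pics/w11.png

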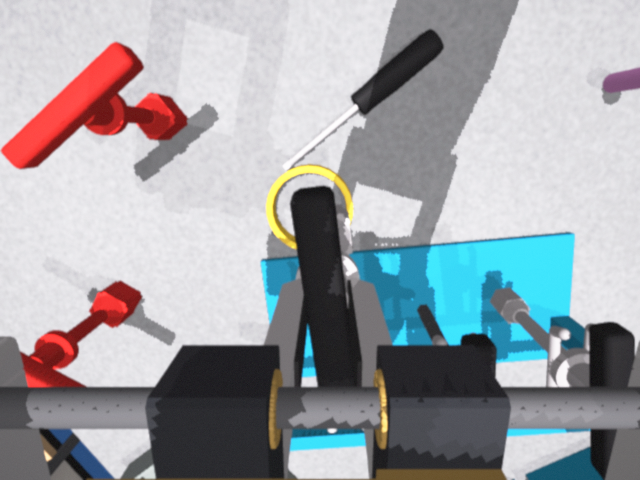

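View pics/s11.png

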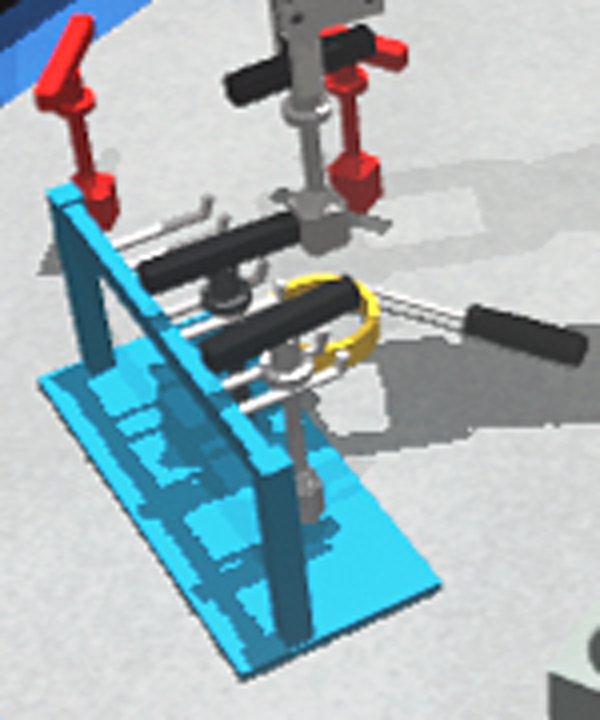

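```bash
python3 - <<'E'
from st import *
f=load("w3.npz"); W=cloud(f); gr=f["pixels"].min(2)
c=np.array([.5054,-.3577]); ax=np.array([np.cos(np.radians(-24)),np.sin(np.radians(-24))]); ay=np.array([-ax[1],ax[0]])
d=W[...,:2]-c; X=d@ax*1000; Y=d@ay*1000; Z=W[...,2]
m=(Z>.150)&(Z<.175)&(abs(Y)<30)&(X>-48)&(X<30)
for a in range(-48,32,8):
    q=m&(X>=a)&(X<a+8); y=Y[q]; 
    l=y[y<0]; u=y[y>0]
    print(a,len(l),len(u), np.percentile(l,[3,50,97]).round(1) if len(l)>5 else None, np.percentile(u,[3,50,97]).round(1) if len(u)>5 else None, np.median(Z[q]).round(4) if q.any() else None)
# same for middle & third pair to get pair centres
for k in (1,2):
    m=(Z>.155)&(Z<.175)&(X>-44)&(X<-22)&(abs(Y-85*k)<22)
    y=Y[m]; print(k,np.histogram(y,bins=np.arange(85*k-22,85*k+23,2)))
E
```

```text
-48 2 0 None None 0.168
-40 69 128 [-15.3 -13.1 -11.6] [10.8 14.2 17.7] 0.1699
-32 51 148 [-15.1 -13.7 -12.5] [10.7 14.3 18. ] 0.1598
-24 48 122 [-15.2 -14.  -12.7] [10.1 13.8 17.4] 0.1594
-16 52 140 [-16.2 -14.3 -12.2] [ 9.7 13.2 17.6] 0.1603
-8 68 127 [-16.  -13.8 -12.3] [ 9.7 13.4 16.9] 0.1681
0 63 122 [-16.3 -13.8 -12.4] [ 9.2 13.4 17.1] 0.1681
8 52 121 [-16.5 -14.8 -12.5] [ 9.2 12.8 16.6] 0.1599
16 55 116 [-16.6 -14.9 -13.2] [ 9.1 12.9 16.7] 0.1595
24 40 87 [-16.8 -15.  -13.5] [ 9.2 13.  16.8] 0.1596
1 (array([ 0,  0,  0, 98, 85, 66, 46,  3,  0,  0,  0,  0,  0,  0,  0,  0,  0,
        0,  0,  0,  0,  0]), array([ 63,  65,  67,  69,  71,  73,  75,  77,  79,  81,  83,  85,  87,
        89,  91,  93,  95,  97,  99, 101, 103, 105, 107]))
2 (array([  0,   0,  14, 129,  89,  55,  19,   0,   0,   0,   0,   0,   0,
         0,   0,   5,  10,   0,   0,   0,   0,   0]), array([148, 150, 152, 154, 156, 158, 160, 162, 164, 166, 168, 170, 172,
       174, 176, 178, 180, 182, 184, 186, 188, 190, 192]))
```

```bash
cat >> st.py <<'E'
th=np.radians(-25.1); AX=np.array([np.cos(th),np.sin(th),0]); AY=np.array([-AX[1],AX[0],0]); HANG=np.array([.5053,-.3580,.160])
def rack(s):
    R=np.array(s["tcp_rot"]); p=np.array(s["tcp_pos"])
    a=Rg.T@np.array([0,0,-1.]); a2=a.copy(); a2[0]=0; a2/=np.linalg.norm(a2)
    b=p-.0192*R[:,1]
    for n,q in (("a",a),("a2",a2)):
        fl=b+.04*R@q-HANG; sk=b+.06*R@q-HANG
        print(n,"flange rack x,y,z mm",(np.array([fl@AX,fl@AY,fl[2]])*1000).round(1),"shank y",(sk@AY*1000).round(1))
    print("1mm rack +x in tool:",(R.T@AX).round(3)," +y:",(R.T@AY).round(3))
E
python3 - <<'E'
from st import *
rack(st())
E
```

```text
[ 0.406  -0.3101  0.2376] yaw 59.17 R [-0.0194 -0.9997  0.0131] F [ 0.1  0.3 -2.8] T [ 0.02 -0.03 -0.02] w 19.0 qd [ 0.   -0.01 -0.01 -0.   -0.    0.  ] t 23.75
a flange rack x,y,z mm [-110.5    0.4   56.9] shank y -0.2
a2 flange rack x,y,z mm [-110.5    0.9   56.9] shank y 0.5
1mm rack +x in tool: [ 0.1   -0.015 -0.995]  +y: [ 0.995 -0.018  0.1  ]
```

arm_command(targets=[[[0, 8, 0, 0, 1], [0, 10, 0, 0, 1], [0, 10, 0, 0, 1], [0, 6, 0, 0, 1], [0, 0, 0, 0, 1], [0, 0, 0, 0, 1]]])

```text
t: 24.35
tcp_pos: [0.4061, -0.3105, 0.2018]
tcp_rot: [[0.511, -0.019, -0.859], [0.859, -0.012, 0.512], [-0.02, -1.0, 0.011]]
wrist_force: [-0.5, 0.4, -3.3]
grip_width: 0.199
```

```bash
python3 - <<'E'
from st import *
rack(st())
E
```

```text
[ 0.4061 -0.3105  0.2018] yaw 59.23 R [-0.0199 -0.9997  0.0108] F [-0.5  0.4 -3.3] T [-0.04  0.02 -0.  ] w 18.7 qd [ 0.    0.    0.01 -0.   -0.    0.  ] t 24.35
a flange rack x,y,z mm [-1.102e+02  1.000e-01  2.110e+01] shank y -0.5
a2 flange rack x,y,z mm [-110.2    0.6   21. ] shank y 0.2
1mm rack +x in tool: [ 0.099 -0.013 -0.995]  +y: [ 0.995 -0.019  0.099]
```

arm_command(targets=[[[1, 0, -8, 0, 1], [1, 0, -10, 0, 1], [1, 0, -10, 0, 1], [0, 0, -6, 0, 1], [0, 0, 0, 0, 1]]])

```text
t: 24.85
tcp_pos: [0.4411, -0.3279, 0.2028]
tcp_rot: [[0.512, -0.016, -0.859], [0.859, -0.014, 0.512], [-0.021, -1.0, 0.007]]
wrist_force: [0.2, 0.9, -3.4]
grip_width: 0.203
```

```bash
python3 - <<'E'
from st import *
rack(st())
E
```

```text
[ 0.4411 -0.3279  0.2028] yaw 59.23 R [-0.0206 -0.9998  0.0068] F [ 0.2  0.9 -3.4] T [ 0.02 -0.04  0.01] w 19.1 qd [ 0.01  0.01 -0.01 -0.    0.01  0.  ] t 24.85
a flange rack x,y,z mm [-71.1  -0.8  22. ] shank y -1.5
a2 flange rack x,y,z mm [-71.   -0.4  22. ] shank y -0.8
1mm rack +x in tool: [ 0.099 -0.009 -0.995]  +y: [ 0.995 -0.02   0.099]
```

arm_command(targets=[[[2, 0, -5, 0, 1], [1, 0, -7, 0, 1], [0, 0, -3, 0, 1], [0, 0, 0, 0, 1]]])

```text
t: 25.25
tcp_pos: [0.4569, -0.3333, 0.2024]
tcp_rot: [[0.511, -0.017, -0.859], [0.859, -0.014, 0.512], [-0.021, -1.0, 0.007]]
wrist_force: [-0.3, 0.4, -4.3]
grip_width: 0.202
```

```bash
python3 - <<'E'
from st import *
rack(st())
f=r.grab_frame('scene'); cv2.imwrite('pics/s12.png',cv2.resize(f["pixels"][140:240,190:310],None,fx=6,fy=6,interpolation=cv2.INTER_CUBIC))
f=r.grab_frame('top'); cv2.imwrite('pics/t12.png',cv2.resize(f["pixels"][180:300,400:520],None,fx=5,fy=5,interpolation=cv2.INTER_CUBIC))
E
```

```text
[ 0.4569 -0.3333  0.2024] yaw 59.24 R [-0.0205 -0.9998  0.0074] F [-0.3  0.4 -4.3] T [ 0.   -0.02  0.01] w 19.0 qd [ 0.    0.   -0.   -0.    0.01  0.  ] t 25.25
a flange rack x,y,z mm [-54.5   0.9  21.6] shank y 0.3
a2 flange rack x,y,z mm [-54.4   1.4  21.6] shank y 1.0
1mm rack +x in tool: [ 0.099 -0.009 -0.995]  +y: [ 0.995 -0.02   0.099]
```

View pics/s12.png

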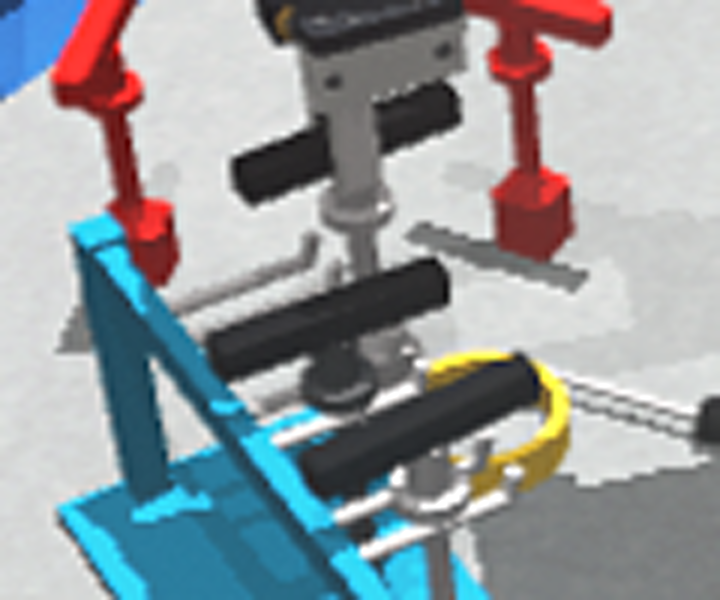

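The shank lines up with the gap between the two turned-up ends at (315,240) and (335,265). I'll continue in.

arm_command(targets=[[[0, 0, -6, 0, 1], [0, 0, -8, 0, 1], [1, 0, -8, 0, 1], [0, 0, -3, 0, 1], [0, 0, 0, 0, 1]]])

```text
t: 25.85
tcp_pos: [0.4803, -0.3459, 0.2021]
tcp_rot: [[0.512, -0.017, -0.859], [0.859, -0.013, 0.512], [-0.02, -1.0, 0.008]]
wrist_force: [0.1, 0.4, -2.8]
grip_width: 0.203
```

```bash
python3 - <<'E'
from st import *
rack(st())
E
```

```text
[ 0.4803 -0.3459  0.2021] yaw 59.22 R [-0.0201 -0.9998  0.0078] F [ 0.1  0.4 -2.8] T [ 0.06 -0.05  0.05] w 19.1 qd [ 0.    0.01 -0.01 -0.    0.    0.  ] t 25.85
a flange rack x,y,z mm [-27.9  -0.6  21.3] shank y -1.2
a2 flange rack x,y,z mm [-27.9  -0.1  21.3] shank y -0.5
1mm rack +x in tool: [ 0.099 -0.01  -0.995]  +y: [ 0.995 -0.019  0.099]
```

arm_command(targets=[[[1, 0, -7, 0, 1], [1, 0, -8, 0, 1], [1, 0, -8, 0, 1], [0, 0, -3, 0, 1], [0, 0, 0, 0, 1]]])

```text
t: 26.35
tcp_pos: [0.5065, -0.3578, 0.2015]
tcp_rot: [[0.512, -0.017, -0.859], [0.859, -0.013, 0.512], [-0.02, -1.0, 0.008]]
wrist_force: [0.2, -0.8, -3.4]
grip_width: 0.201
```

```bash
python3 - <<'E'
from st import *
rack(st())
f=r.grab_frame('scene'); cv2.imwrite('pics/s13.png',cv2.resize(f["pixels"][140:240,190:310],None,fx=6,fy=6,interpolation=cv2.INTER_CUBIC))
E
```

```text
[ 0.5065 -0.3578  0.2015] yaw 59.22 R [-0.0204 -0.9998  0.0078] F [ 0.2 -0.8 -3.4] T [0.02 0.02 0.07] w 18.9 qd [ 0.    0.01 -0.01 -0.    0.01  0.  ] t 26.35
a flange rack x,y,z mm [ 0.8 -0.2 20.7] shank y -0.8
a2 flange rack x,y,z mm [ 0.9  0.3 20.7] shank y -0.1
1mm rack +x in tool: [ 0.099 -0.01  -0.995]  +y: [ 0.995 -0.019  0.099]
```

View pics/s13.png

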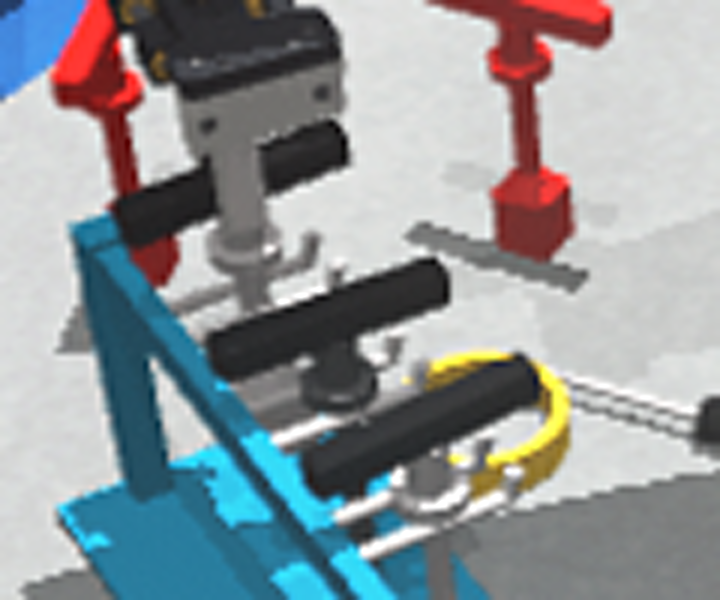

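In position at the hanging place, 20 mm above the prongs. I'll lower it.

arm_command(targets=[[[0, 5, 0, 0, 1], [0, 6, 0, 0, 1], [0, 5, 0, 0, 1], [0, 2, 0, 0, 1], [0, 0, 0, 0, 1]]])

```text
t: 26.9
tcp_pos: [0.5048, -0.3572, 0.1811]
tcp_rot: [[0.512, -0.019, -0.859], [0.859, -0.012, 0.512], [-0.02, -1.0, 0.01]]
wrist_force: [0.6, -0.3, -2.8]
grip_width: 0.205
```

```bash
python3 - <<'E'
from st import *
rack(st())
E
```

```text
[ 0.5048 -0.3572  0.1811] yaw 59.21 R [-0.02   -0.9997  0.0103] F [ 0.6 -0.3 -2.8] T [ 0.02 -0.05  0.02] w 19.3 qd [-0.    0.    0.01  0.   -0.   -0.  ] t 26.9
a flange rack x,y,z mm [-1.  -0.4  0.3] shank y -1.0
a2 flange rack x,y,z mm [-1.   0.1  0.3] shank y -0.3
1mm rack +x in tool: [ 0.099 -0.012 -0.995]  +y: [ 0.995 -0.019  0.099]
```

arm_command(targets=[[[0, 1, 0, 0, 1], [0, 0, 0, 0, 1]]])

```text
t: 27.1
tcp_pos: [0.5049, -0.3575, 0.1808]
tcp_rot: [[0.512, -0.018, -0.859], [0.859, -0.013, 0.512], [-0.02, -1.0, 0.009]]
wrist_force: [-0.7, 0.4, -3.0]
grip_width: 0.205
```

arm_command(targets=[[[0, 0, 0, 0, 0.7], [0, 0, 0, 0, 0.6], [0, 0, 0, 0, 0.45], [0, 0, 0, 0, 0.45], [0, 0, 0, 0, 0.45]]])

```text
t: 27.6
tcp_pos: [0.507, -0.3596, 0.1851]
tcp_rot: [[0.512, -0.012, -0.859], [0.859, -0.018, 0.512], [-0.022, -1.0, 0.001]]
wrist_force: [0.4, 0.1, 0.1]
grip_width: 0.546
```

```bash
python3 - <<'E'
from st import *
rack(st())
f=r.grab_frame('wrist'); cv2.imwrite('pics/w14.png',f['pixels'])
f=r.grab_frame('scene'); cv2.imwrite('pics/s14.png',cv2.resize(f["pixels"][140:240,190:310],None,fx=6,fy=6,interpolation=cv2.INTER_CUBIC))
E
```

```text
[ 0.507  -0.3596  0.1851] yaw 59.19 R [-0.0222 -0.9998  0.0012] F [0.4 0.1 0.1] T [ 0.    0.   -0.02] w 51.3 qd [-0. -0. -0. -0.  0. -0.] t 27.6
a flange rack x,y,z mm [ 2.2 -1.6  4.3] shank y -2.3
a2 flange rack x,y,z mm [ 2.3 -1.1  4.3] shank y -1.6
1mm rack +x in tool: [ 0.099 -0.003 -0.995]  +y: [ 0.995 -0.022  0.099]
```

View pics/w14.png

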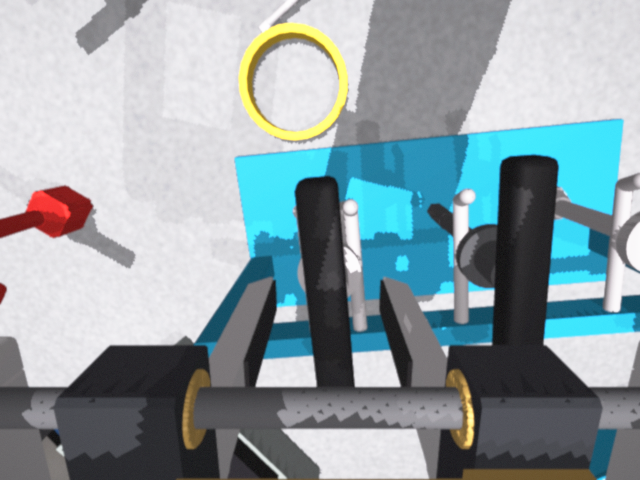

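View pics/s14.png

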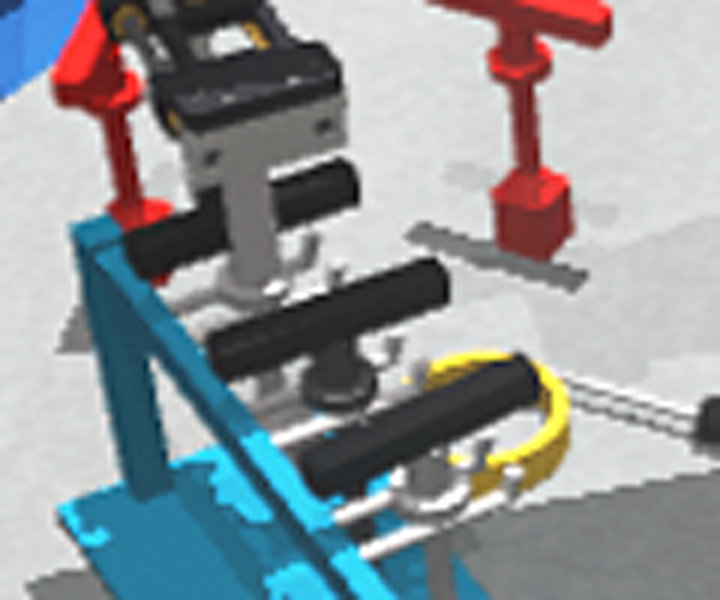

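Released; the bar hangs free between the opened fingers. I'll retreat upward, then away.

arm_command(targets=[[[0, -6, 0, 0, 0.45], [0, -12, 0, 0, 0.45], [0, -20, 0, 0, 0.45], [0, -25, 0, 0, 0.45], [0, -25, 0, 0, 0.45], [0, -15, 10, 0, 0.45], [0, 0, 25, 0, 0.45], [0, 0, 35, 0, 0.45], [0, 0, 25, 0, 0.45], [0, 0, 10, 0, 0.45], [0, 0, 0, 0, 0.45]]])

```text
t: 28.8
tcp_pos: [0.4141, -0.3013, 0.2992]
tcp_rot: [[0.512, -0.009, -0.859], [0.859, -0.023, 0.512], [-0.024, -1.0, -0.004]]
wrist_force: [-0.3, -0.1, 1.2]
grip_width: 0.552
```

```bash
python3 - <<'E'
from st import *
st()
f=r.grab_frame('wrist'); np.savez("w15.npz",**f); cv2.imwrite('pics/w15.png',f['pixels'])
f=r.grab_frame('scene'); cv2.imwrite('pics/s15.png',f["pixels"])
cv2.imwrite('pics/s15c.png',cv2.resize(f["pixels"][140:290,190:310],None,fx=4.5,fy=4,interpolation=cv2.INTER_CUBIC))
E
```

```text
[ 0.4141 -0.3013  0.2992] yaw 59.21 R [-0.0238 -0.9997 -0.0041] F [-0.3 -0.1  1.2] T [-0.07  0.    0.03] w 51.9 qd [-0.   -0.01  0.    0.   -0.01 -0.  ] t 28.8
```

View pics/s15c.png

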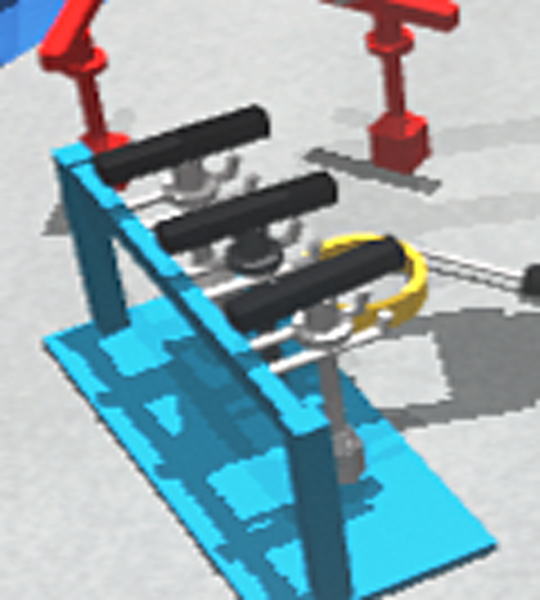

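View pics/s15.png

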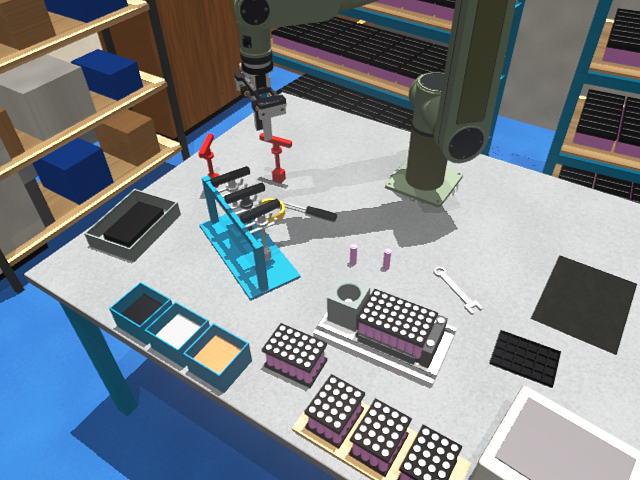

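View pics/w15.png

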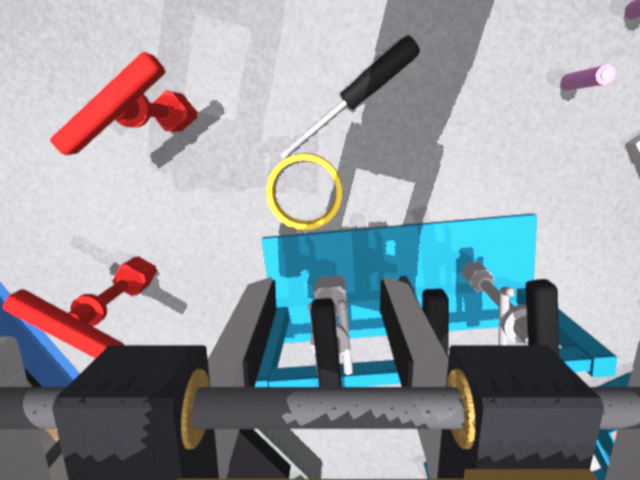

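All three tools hang in place and the bystanders look unchanged. One last numeric check against the first frame, then I hand in.

```bash
python3 - <<'E'
from st import *
s=st()
f=r.grab_frame('top'); g=load("top0.npz"); W=cloud(f); gr=f["pixels"].max(2)
for n,q in (("now",f),("then",g)):
    W=cloud(q); gr=q["pixels"].max(2); m=((W[...,2]>.19)&(W[...,2]<.235)&(gr<75)&(W[...,1]<-.1)&(W[...,0]>.42)).astype(np.uint8); m[:190]=0
    k,l,stt,c=cv2.connectedComponentsWithStats(m)
    for i in range(1,k):
        if stt[i,4]>100:
            cs,_=cv2.findContours((l==i).astype(np.uint8),cv2.RETR_EXTERNAL,cv2.CHAIN_APPROX_NONE)
            rc=cv2.minAreaRect(np.array([px2w(q,*p,.208)[:2]*1000 for p in max(cs,key=len)[:,0]],np.float32)); print(n,np.round(rc[0],1),np.round(rc[1],1),round(rc[2],1))
    h=q["pixels"].astype(int); pk=((h[...,2]-h[...,1]>40)&(h[...,0]-h[...,1]>20)); pk[:262]=0; k,l,stt,c=cv2.connectedComponentsWithStats(pk.astype(np.uint8)); print(n,"cells",[c[i].round(1).tolist() for i in range(1,k) if stt[i,4]>15])
r.finish_job()
E
```

```text
[ 0.4152 -0.3021  0.299 ] yaw 59.22 R [-0.0238 -0.9997 -0.0044] F [ 1.4 -0.3 -0.9] T [-0.   -0.08 -0.  ] w 52.1 qd [ 0.    0.03 -0.02  0.   -0.   -0.  ] t 28.9
now [ 572.1 -199.5] [ 16.  108.1] 68.0
now [ 537.8 -276.4] [ 18.5 107.9] 63.4
now cells []
then [ 572.4 -198.7] [ 16.1 108.1] 69.1
then [ 538.1 -275.9] [ 19.2 107.7] 65.7
then [ 503.7 -353.3] [ 17.7 107.6] 65.4
then cells []
the job is handed in; nothing more can be done
```

The lock screw is tightened and the square-socket T-wrench is back on its own hooks. I handed the job in at about 29 s of the 72 s allowed.

- **Wrench:** I took the thick square socket from the −y end of the rack. It fitted over the square head and dropped to the collar (mouth measured at 49.5 mm; the collar is at 49 mm).
- **Tightening:** The wrist torque rose from about 0.2 to 1.4 N·m, so the screw came up hard. The depth images show the square turned from about 76° to about 1°, roughly 75° clockwise. The second reading was oblique and partly hidden, so it is only good to a few degrees. I then backed the jaws off at near-zero torque before lifting out.
- **Rack:** The last scene and wrist pictures show all three tools hanging. The top view has both neighbours within 1 mm of where they started; their angles read 1–2° different, about the noise of that fit.

**Checks that failed or disagreed:**
- **Returned wrench:** In the final top view the robot hid the wrench, so only the scene and wrist pictures confirm it is hanging.
- **Loose cells:** My colour check found no cells in either frame, so they are confirmed only by eye.
- **First grasp:** It drifted off centre, so I reopened and regrasped before lifting.
- **At the stop:** The bar skewed about 7° in the jaws, and I allowed for that when hanging it.

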